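# Reload the stepped ribbon spindle

## Task

Reload the ribbon stand: swing its hold-down arm clear, lift the used-up cardboard reel off the spindle and lay it flat on the bare table away from the stand. Then thread the three full spools onto the stepped spindle, the largest (red) first, then the gold, then the small purple one, each fully down on its own step, and swing the arm back over the spindle to its stop. Leave the chocolates and the paper cup where they are.

Things in the scene. Friction and masses are not known exactly. Their poses are not given: they have to be found in the camera images.
- ribbon_stand: Fixed stand: grey base plate, 8 mm thick, from x = -42 to 42 and y = -102 to 44 mm in its own frame; origin on the spindle axis at table height, z up. On the axis a black collar 45 mm wide, top at z = 13 mm, then an ivory spindle in three steps: 30 mm thick up to z = 33, 19 mm thick up to 51, 9 mm thick with a tapered tip up to 73 mm.
- seat_large (a point): Top of the collar, on the spindle axis (z = 13 mm), where the underside of the red spool (or of the used reel at the start) rests
- seat_medium (a point): First shoulder of the spindle, on its axis (z = 33 mm): rest for the gold spool's underside
- seat_small (a point): Second shoulder of the spindle, on its axis (z = 51 mm): rest for the purple spool's underside
- hold_arm (a joint): Angle (rad) of the flat steel hold-down arm, 14 mm wide, 77 to 83 mm above the table. 0 = at its stop, lying along the stand's +y, 4 mm above the spindle's tip; grows counter-clockwise seen from above, towards the stand's -x side, up to 2.0. Starts below 0.2. It stays where it is left (friction under 1 N at the knob).
- swing_knob (a point): Centre of the upright black knob at the arm's free end, 93 mm from the pivot axis; the knob is 14 mm thick and stands from 83 to 111 mm above the table. With the arm at its stop it is 18 mm past the spindle axis (stand's +y).
- empty_reel: Used-up reel, pale card flanges 62 mm across with a bare brown core between them, 18 mm high, bore 33 mm; origin at the centre of its underside, z along the bore. Starts on the collar, round the thickest step.
- spool_large: Ribbon spool lying flat, red ribbon between white card flanges, red label ring on top: 66 mm across, 18 mm high, bore 33 mm; origin at the centre of its underside, z along the bore. (Two spools without a coloured label ring, behind the scale by the wall, are not part of the job.)
- spool_medium: Ribbon spool lying flat, gold ribbon between white card flanges, gold label ring on top: 58 mm across, 16 mm high, bore 22 mm; origin at the centre of its underside, z along the bore
- spool_small: Ribbon spool lying flat, purple ribbon between white card flanges, purple label ring on top: 50 mm across, 14 mm high, bore 12 mm; origin at the centre of its underside, z along the bore. Any of the three may start on the far side of the bag sealer
- praline_a: Chocolate in a brown paper cup, 40 x 44 x 22 mm, loose; origin at the centre of its underside. Rows of other fixed chocolates, up to 30 mm high, cover the table beyond y = 0.30 m.
- paper_cup: Empty brown paper cup, 48 x 50 x 26 mm, loose; origin at the centre of its underside. Near it stands the blue bag sealer, up to 140 mm high, over x = 0.27 to 0.62, y = -0.21 to -0.09 m. Beyond x = 0.62 m on that side (y below 0.05 m) flat power cords lie on the table.
- praline_b: Single flat chocolate in an opened brown cup, 55 x 71 x 17 mm, loose; origin at the centre of its underside. Near it stands the tape dispenser, about 95 mm high, a bar 50 mm wide from (0.31, 0.11) to (0.46, 0.03) m; the scale, 150 mm high, with a full tray on it, begins at x = 0.73 m.
- swing_pivot (a point): Pivot axis of the hold-down arm, 77 mm above the table, on a fixed steel post 13 mm thick at x = 0, y = -75 mm in the stand's frame; its bolt head reaches 90 mm above the table
Things that resemble listed ones, but are neither listed nor needed, are in the scene too. Leave any green or turquoise look-alike of the empty_reel alone.

How it is judged (in metres and radians):
On the way, in this order (a step that is already met when the one before it is completed fails the run):
1. the hold-down arm is swung clear of the spindle (value of joint hold_arm above 0.6 rad), for 0.1 s.
2. the used reel is off the spindle and lies flat on the table (height (world z) of empty_reel below 0.004 m and angle between empty_reel's own z axis and vertical below 0.1 rad and horizontal distance between empty_reel and ribbon_stand above 0.075 m), for 0.1 s.
3. the red spool is down on the collar (horizontal distance between spool_large and seat_large below 0.004 m and z of spool_large in the frame of seat_large between -0.003 and 0.003 m and angle between spool_large's own z axis and vertical below 0.08 rad), for 0.2 s.
4. the gold spool is down on the first shoulder (horizontal distance between spool_medium and seat_medium below 0.004 m and z of spool_medium in the frame of seat_medium between -0.003 and 0.003 m and angle between spool_medium's own z axis and vertical below 0.08 rad), for 0.2 s.
5. the purple spool is down on the second shoulder (horizontal distance between spool_small and seat_small below 0.004 m and z of spool_small in the frame of seat_small between -0.003 and 0.003 m and angle between spool_small's own z axis and vertical below 0.08 rad), for 0.2 s.
6. the arm is back at its stop (value of joint hold_arm below 0.06 rad), for 0.1 s.
At the end, for the whole second after the job is handed in: Each spool sits level on its own step (within 3 mm of its seat, 4 mm of the axis, 0.08 rad); the arm is within 0.06 rad of its stop; the used reel lies flat on the table, over 75 mm from the spindle axis; all at rest (all of step 2 and all of step 3 and all of step 4 and all of step 5 and value of joint hold_arm below 0.06 rad and linear speed of each of empty_reel, spool_large, spool_medium, spool_small below 0.02 m/s); the robot touches nothing.
It fails at once if a chocolate is pushed out of place (distance of any of praline_a, praline_b from where it was at the start of the episode above 0.015 m).
It fails at once if the paper cup is pushed out of place (distance of paper_cup from where it was at the start of the episode above 0.015 m).
It also fails if it takes over 72 s, if anything falls off the work surface, if the arm or the gripper's body presses on something with over 40 N, if the wrist force passes 120 N, or if a joint passes its speed limit or range.

## Robot

A 6-joint arm with a two-finger parallel gripper is mounted at the origin on a cart in front of the work surface, level with it; the furniture and walls round the work are solid. World frame = base frame: x ahead of the robot, y to its left, z up, the work surface at z = 0. Lengths are in mm, angles in rad, forces in N, time in s.
With the tool pointing down it reaches from about 275 to 1000 mm from the base axis. Payload 8.4 kg.
Tool frame: the origin (TCP) lies at the very end of the fingers, on their centre line; the grasp point (between the pads) lies 19 mm behind it; z points along the fingers, y is the direction in which the jaws open and shut (so a half turn about z gives the same grasp; the last joint's range is limited). The gripper opens to 85 mm and grips with 20 to 120 N. Pads are 22 mm wide; open, the fingers measure 114 mm over their backs; the gripper's body (76 mm by 85 mm) begins 54 mm behind the grasp point. The pads swing forward as they close: fully open they stand 13 mm farther back than shut.
Start: joints at [-1.311, 0.353, 1.633, -0, 1.155, -0.002], TCP at [161.761, -603.706, 231.281] pointing down, gripper open.
Joint ranges: [-2.63, 2.63], [-0.92, 2.1], [0.06, 2.66], [-1.3, 4.44], [0, 2.69], [-3.02, 3.02]. Speed limits (rad/s): [2.22, 2.22, 2.79, 3.14, 3.14, 3.14].

## Interface

Orientations are given as [roll, pitch, yaw] about the fixed x, y, z axes, in that order (R = Rz(yaw) Ry(pitch) Rx(roll)).
In Python, from rig import sense, grab_frame, get_calibration, sign_off, boxes_of, trace gives the robot as it stands.
- The arm moves only by the tool servo_tool, never from a script. Its argument "rows" is a list of rows, each a list of 3 entries, a list of its own where there are three numbers: the finger opening in mm, from 0 to 85.4, then the shift along the tool's x, y, z in mm, then the turn, a rotation vector about the tool's x, y, z in degrees. A call has 1 to 8 rows; each row shifts and turns the commanded pose from where the row before left it, along the tool's axes as they then stand; what a row does not reach is not made up. A row lasts 1/8 s, in which the tool goes at most 62.5 mm and 10.7 degrees, less where a joint would pass 70% of its speed; a pose out of reach is approached as far as the arm can. A call is refused whole if a number of a shift passes 62.5 or a number of a turn 10.7, either way. A call with a gripper value outside its range is refused whole. The fingers move at their own pace and stop on an object; "force" is the grip in N (left out, the last holds). Time passes only in rows, so rows that do not move let the fingers close. It gives the time, the measured TCP pose, the force and the opening at its end, in the units of the state.
- sense(): the state, without advancing time (a new reading comes with each control period).
- grab_frame(name): name is "side" or "top"; returns the picture (400x640x3 uint8, blue, green, red); there is no depth.
- get_calibration(name): a dict with "intrinsics" (3x3 intrinsics, pixels), "k1" (the pictures are not rectified: a ray, as slopes to the right and down, at radius r is drawn at 1 + k1 r^2 times it, then the intrinsics apply), "world_to_cam" (4x4, takes a point from world to camera coordinates). Camera axes: x right, y down, z forward; pixel columns grow to the right and rows downward; lengths in mm; the calibration is good to about 2 mm. A picture is of the moment at which its call begins. get_calibration takes no time and is no camera call.
- sign_off(): hands the job in, once; it reports no verdict.
Trained networks look in the newest picture that a camera, given by its name, has taken for a name from the list of things; names that differ only in an ending like _2 or _b are one class to them, and where a whole thing is asked for, a point or a joint stands for the part that bears it (a point fixed in the world has none). Each returns a list of dicts, best first, with "conf" (0 to 1); they miss things now and then, are a little off and sometimes report something else, mostly with a low value. They report only what shows in the picture. A call takes as long as a camera call. They do not tell look-alikes from the thing itself.
- boxes_of(camera, thing): "centre" ([x, y, z] in mm, in the coordinates of the camera as it stood for that picture, good to about 4 mm: the middle of the surface that is visible of it).
- trace(camera, thing): "mask" (400x640 bool, what is visible of it).
The state is a dict: "clock": time; "qpos": joint angles; "qvel": joint speeds; "joint_efforts": joint torques, N m; "eef_pos": TCP position; "tcp_rot": TCP orientation; "contact_force": force on the tool from outside, world axes, zero at the start; "wrist_torque": the same for the moment, N m; "opening": opening from 0.0 (shut) to 1.0 (fully open).
Only numpy, scipy, OpenCV 4.12 (cv2) and the standard library are available. Lean on these libraries where they do the work, as an engineer would, in place of code of your own. Each camera call takes 0.05 s, during which the arm holds its last target. There are 200 camera calls.

## Working session

There is one attempt and no reset: what is moved stays moved. The work goes in short steps, Python scripts to look and compute and a tool call to move; the robot and the scene stay as the last step left them, time stands still between calls to the robot, and variables do not carry over. Pictures are saved under pics/ and viewed, about 8 in all and at most 12, crops included, and the job is handed in when it is done.

Besides the shell and the picture viewer there is one more tool, called after "Call:" as name(argument=value, ...) on one line, values as JSON. servo_tool: Moves the arm, as the interface text tells. Its arguments: {"type":"object","properties":{"rows":{"type":"array","items":{"type":"array"}},"force":{"type":"number"}},"required":["rows"]}

```bash
ls; mkdir -p pics
python3 - <<'E'
from rig import *
import cv2,numpy as np
print(sense())
for n in("side","top"):
    c=get_calibration(n);print(n,c)
    cv2.imwrite(f"pics/{n}0.png",grab_frame(n))
E
```

```text
pics
{'clock': 0.0, 'qpos': array([-1.31139120e+00,  3.53643813e-01,  1.63413776e+00, -2.64608418e-05,
        1.15517688e+00, -2.40479216e-03]), 'qvel': array([ 9.49011436e-04,  1.79664699e-03, -7.35400377e-04, -2.79732081e-04,
       -2.71029067e-04,  9.47121386e-05]), 'joint_efforts': array([-3.28417635e-03, -6.05262208e+01, -3.42069983e+01, -1.30739531e-04,
        9.11899551e-03, -1.98966501e-05]), 'eef_pos': array([ 161.63675403, -603.25041702,  230.56282902]), 'tcp_rot': array([-3.14022680e+00,  2.09089875e-05,  2.61820634e-01]), 'contact_force': array([0.5160518 , 0.11206918, 0.78784071]), 'wrist_torque': array([0.02230544, 0.01875484, 0.08801684]), 'opening': 1.000430396085465}
side {'intrinsics': array([[420.18312048,   0.        , 319.74146831],
       [  0.        , 420.18312048, 197.86531024],
       [  0.        ,   0.        ,   1.        ]]), 'k1': 0.01993894411269288, 'world_to_cam': array([[-9.29178089e-01, -3.69320982e-01,  1.51687812e-02,
         5.48257849e+02],
       [-2.07800655e-01,  4.87988598e-01, -8.47753511e-01,
         2.03401080e+02],
       [ 3.05690967e-01, -7.90866070e-01, -5.30173455e-01,
         8.07174314e+02],
       [ 0.00000000e+00,  0.00000000e+00,  0.00000000e+00,
         1.00000000e+00]])}
top {'intrinsics': array([[391.73878158,   0.        , 321.46716981],
       [  0.        , 391.73878158, 202.76077079],
       [  0.        ,   0.        ,   1.        ]]), 'k1': -0.02787811267229111, 'world_to_cam': array([[-1.05827165e-02, -9.99805663e-01, -1.66325526e-02,
        -1.33938377e+00],
       [-9.99153483e-01,  1.12341599e-02, -3.95741224e-02,
         5.95325975e+02],
       [ 3.97532845e-02,  1.61996712e-02, -9.99078199e-01,
         9.51328513e+02],
       [ 0.00000000e+00,  0.00000000e+00,  0.00000000e+00,
         1.00000000e+00]])}
```

View pics/top0.png

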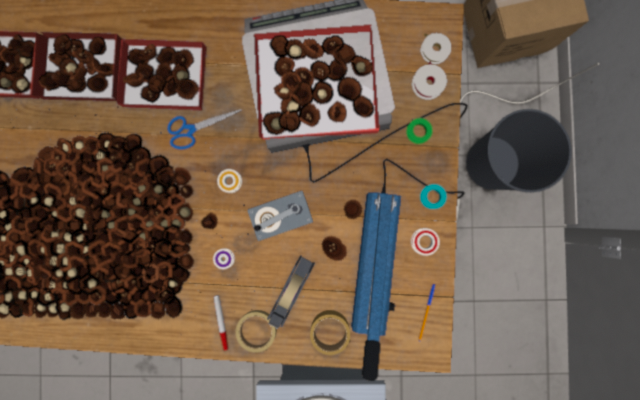

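View pics/side0.png

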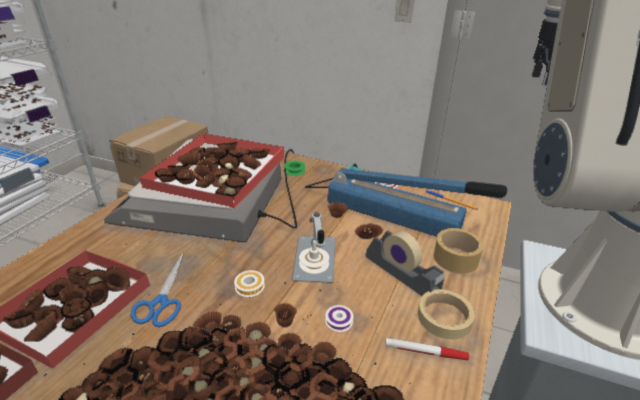

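```bash
cat > h.py <<'E'
from rig import *
import cv2,numpy as np
C={n:get_calibration(n) for n in("side","top")}
def toworld(n,p):
    T=np.linalg.inv(C[n]["world_to_cam"]);return (T@np.r_[p,1])[:3]
def pix(n,P):
    c=C[n];p=(c["world_to_cam"]@np.r_[P,1])[:3];s=p[:2]/p[2];s=s*(1+c["k1"]*(s@s));K=c["intrinsics"]
    return K[:2,:2]@s+K[:2,2]
def onplane(n,uv,z):
    c=C[n];K=c["intrinsics"];d=(np.array(uv,float)-K[:2,2])/K[0,0];s=d.copy()
    for _ in range(10): s=d/(1+c["k1"]*(s@s))
    T=np.linalg.inv(c["world_to_cam"]);r=T[:3,:3]@np.r_[s,1];o=T[:3,3]
    return o+r*(z-o[2])/r[2]
def ring(n,mask,z):
    "outer outline of a mask -> world plane z -> circle fit"
    m=mask.astype(np.uint8);cs,_=cv2.findContours(m,cv2.RETR_EXTERNAL,cv2.CHAIN_APPROX_NONE)
    c=max(cs,key=len)[:,0,:];P=np.array([onplane(n,q,z)[:2] for q in c],np.float32)
    return cv2.minEnclosingCircle(P)
E
python3 - <<'E'
from h import *
for n in("top","side"):
    grab_frame(n)
    for t in("ribbon_stand","hold_arm","swing_knob","empty_reel","spool_large","spool_medium","spool_small","praline_a","paper_cup"):
        print(n,t,[(round(b["conf"],2),toworld(n,b["centre"]).round().tolist()) for b in boxes_of(n,t)[:6]])
E
```

```text
top ribbon_stand [(0.56, [567.0, 81.0, 11.0]), (0.53, [564.0, 97.0, 85.0])]
top hold_arm [(0.74, [558.0, 93.0, 80.0])]
top swing_knob [(0.52, [563.0, 96.0, 82.0])]
top empty_reel [(0.78, [608.0, -282.0, 15.0]), (0.73, [766.0, -253.0, 15.0]), (0.54, [560.0, 122.0, 29.0])]
top spool_large [(0.55, [500.0, -259.0, 20.0]), (0.46, [561.0, 96.0, 86.0])]
top spool_medium [(0.87, [658.0, 217.0, 18.0])]
top spool_small [(0.62, [463.0, 233.0, 13.0]), (0.15, [654.0, 215.0, 19.0])]
top praline_a [(0.64, [557.0, 273.0, 12.0]), (0.6, [481.0, -36.0, 5.0]), (0.58, [561.0, 128.0, 28.0]), (0.4, [464.0, 234.0, 12.0])]
top paper_cup [(0.77, [580.0, -82.0, 9.0]), (0.5, [483.0, -35.0, 5.0])]
side ribbon_stand [(0.73, [555.0, 125.0, 11.0])]
side hold_arm [(0.8, [556.0, 106.0, 83.0])]
side swing_knob [(0.72, [553.0, 110.0, 83.0])]
side empty_reel [(0.66, [774.0, -250.0, 18.0]), (0.56, [551.0, 135.0, 34.0]), (0.53, [649.0, 228.0, 17.0])]
side spool_large []
side spool_medium [(0.65, [647.0, 227.0, 21.0]), (0.2, [578.0, -96.0, 16.0])]
side spool_small [(0.68, [461.0, 243.0, 10.0])]
side praline_a [(0.98, [547.0, 275.0, 15.0]), (0.8, [483.0, -39.0, 12.0])]
side paper_cup [(0.64, [580.0, -92.0, 16.0])]
```

Top view shows the stand at about (281,216), with the reel on it at (267,220). Gold is at (229,181), purple at (224,259), red at (425,241) beyond the sealer, and the green and turquoise look-alikes at (419,130) and (433,196). The side view confirms the knob upright at (318,225). Next I'll crop the stand closely and fit circles.

Run:
```python
from h import *
f={n:grab_frame(n) for n in("top","side")}
a=cv2.resize(f["top"][185:245,240:320],None,fx=5,fy=5,interpolation=cv2.INTER_CUBIC)
b=cv2.resize(f["side"][205:285,285:345],None,fx=5,fy=5,interpolation=cv2.INTER_CUBIC)
o=np.zeros((400,700,3),np.uint8);o[:300,:400]=a;o[:,400:]=b;cv2.imwrite("pics/crop.png",o)
for t,z in(("empty_reel",31),("spool_large",18),("spool_medium",16),("spool_small",14),("ribbon_stand",8),("praline_a",22),("paper_cup",26)):
    for r in trace("top",t)[:4]:
        m=r["mask"]
        if m.sum()<20: continue
        (c,rad)=ring("top",m,z);print(t,round(r["conf"],2),m.sum(),np.round(c,1),round(rad,1))
```

```text
empty_reel 0.75 283 [562.8 126.1] 29.7
empty_reel 0.56 489 [ 767.3 -247.4] 33.5
empty_reel 0.44 280 [579.5 -82.5] 22.8
spool_large 0.6 510 [ 499.6 -258.7] 34.7
spool_medium 0.77 380 [653.  218.9] 29.4
spool_small 0.87 319 [462.4 234.4] 25.8
spool_small 0.23 196 [553.2 271.7] 20.8
spool_small 0.18 492 [ 499.  -259.3] 34.5
ribbon_stand 0.64 1734 [565.8  96.3] 81.7
praline_a 0.82 494 [485.6 -36.4] 33.9
praline_a 0.78 212 [554.9 267.8] 21.8
paper_cup 0.71 278 [580.  -82.3] 23.0
```

View pics/crop.png

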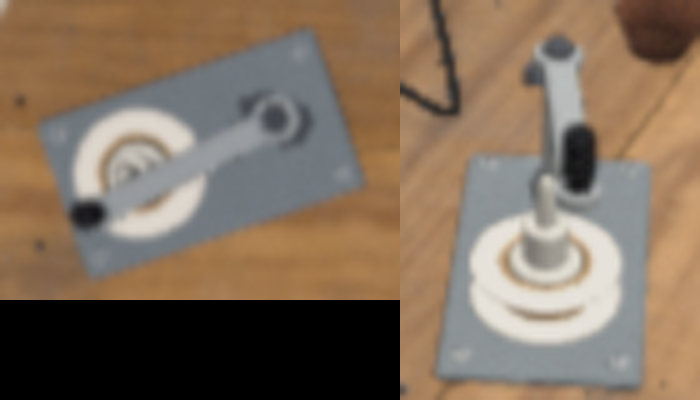

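Run:
```python
from h import *
g=lambda u,v:(240+(u+.5)/5-.5,185+(v+.5)/5-.5)
W=np.array([onplane("top",g(*p),8)[:2] for p in((38,122),(312,28),(365,185),(92,278))])
# local: TL is +y end. x local = ? world +y is left; stand +y ~ left
L=np.array([(42,44),(42,-102),(-42,-102),(-42,44)],float)
Lc=L.mean(0);Wc=W.mean(0)
U,S,V=np.linalg.svd((L-Lc).T@(W-Wc));R=(U@V).T
print("det",np.linalg.det(R));o=Wc-R@Lc;th=np.arctan2(R[1,0],R[0,0]);print("origin",o,"th",th,(W-(L@R.T+o)).round(1))
print("reel",onplane("top",g(141,173),31)); kn=onplane("top",g(89,214),100);pv=onplane("top",g(275,118),88)
print("knob",kn,"pivot",pv,"expect pivot",o+R@[0,-75])
d=R.T@(kn[:2]-(o+R@[0,-75]));print("arm local",d,"ang",np.arctan2(-d[0],d[1]),np.hypot(*d))
print("side knob",pix("side",[*kn[:2],111]), "side axis tip", pix("side",[*o,73]),"crop",[(pix("side",[*o,73])-[285,205])*5])
```

```text
det 0.9999999999999999
origin [556.64294063 122.73904686] th 0.31961579674013196 [[-0.7 -1.3]
 [-1.5  1. ]
 [ 0.4  1.9]
 [ 1.8 -1.5]]
reel [556.28167806 121.74208845  31.        ]
knob [538.25374419 134.55219309 100.        ] pivot [580.5961704   51.92816603  88.        ] expect pivot [580.20807849  51.53733144]
arm local [-13.7461855  91.992803 ] ang 0.14832926402207094 93.01415709519382
side knob [319.80142005 230.75181074] side axis tip [313.15676333 240.68323591] crop [array([140.78381666, 178.41617955])]
```

```bash
cat >> h.py <<'E'
import json
def plan(P,yaw,n,op,S=None,s_yaw=None):
    "rows (straight line, constant turn) from the present or given pose to world P, yaw in deg"
    s=sense();S=s["eef_pos"] if S is None else np.array(S,float)
    s_yaw=np.degrees(s["tcp_rot"][2]) if s_yaw is None else s_yaw
    dy=(yaw-s_yaw+180)%360-180;d=(np.array(P,float)-S)/n;rows=[]
    for i in range(n):
        a=np.radians(s_yaw+dy*i/n);c,k=np.cos(a),np.sin(a)
        rows.append([op,[round(float(v),1) for v in(c*d[0]+k*d[1],k*d[0]-c*d[1],-d[2])],[0,0,round(-dy/n,2)]])
    for i in range(0,n,8): print(json.dumps(rows[i:i+8]))
E
python3 - <<'E'
from h import *
plan([538,134.5,231],116.8,14,30)
E
```

```text
[[30, [39.6, -44.0, 0.0], [0, 0, -7.27]], [30, [44.9, -38.6, 0.0], [0, 0, -7.27]], [30, [49.4, -32.6, 0.0], [0, 0, -7.27]], [30, [53.1, -26.1, 0.0], [0, 0, -7.27]], [30, [56.0, -19.2, 0.0], [0, 0, -7.27]], [30, [58.0, -11.9, 0.0], [0, 0, -7.27]], [30, [59.0, -4.5, 0.0], [0, 0, -7.27]], [30, [59.1, 3.0, 0.0], [0, 0, -7.27]]]
[[30, [58.3, 10.5, 0.0], [0, 0, -7.27]], [30, [56.5, 17.7, 0.0], [0, 0, -7.27]], [30, [53.8, 24.8, 0.0], [0, 0, -7.27]], [30, [50.2, 31.4, 0.0], [0, 0, -7.27]], [30, [45.8, 37.5, 0.0], [0, 0, -7.27]], [30, [40.7, 43.0, 0.0], [0, 0, -7.27]]]
```

Call:
servo_tool(rows=[[30,[39.6,-44.0,0.0],[0,0,-7.27]],[30,[44.9,-38.6,0.0],[0,0,-7.27]],[30,[49.4,-32.6,0.0],[0,0,-7.27]],[30,[53.1,-26.1,0.0],[0,0,-7.27]],[30,[56.0,-19.2,0.0],[0,0,-7.27]],[30,[58.0,-11.9,0.0],[0,0,-7.27]],[30,[59.0,-4.5,0.0],[0,0,-7.27]],[30,[59.1,3.0,0.0],[0,0,-7.27]]], force=30)

```text
clock: 2.55
eef_pos: [377.6, -180.2, 231.7]
tcp_rot: [3.14, 0.0, 1.281]
contact_force: [1.9, -0.4, 0.6]
opening: 0.354
```

Call:
servo_tool(rows=[[30,[58.3,10.5,0.0],[0,0,-7.27]],[30,[56.5,17.7,0.0],[0,0,-7.27]],[30,[53.8,24.8,0.0],[0,0,-7.27]],[30,[50.2,31.4,0.0],[0,0,-7.27]],[30,[45.8,37.5,0.0],[0,0,-7.27]],[30,[40.7,43.0,0.0],[0,0,-7.27]],[30,[0,0,0],[0,0,0]]])

```text
clock: 3.42
eef_pos: [539.9, 138.0, 231.2]
tcp_rot: [3.14, -0.0, 2.043]
contact_force: [-0.3, 0.6, -0.4]
opening: 0.35
```

Run:
```python
from h import *
s=sense();print({k:np.round(s[k],3) for k in("clock","qpos","eef_pos","tcp_rot","contact_force","opening")})
plan([538,134.5,98],116.8,3,30)
```

```text
{'clock': np.float64(3.425), 'qpos': array([ 2.470e-01,  2.480e-01,  1.781e+00,  1.000e-03,  1.112e+00,
       -2.260e-01]), 'eef_pos': array([539.949, 138.033, 231.192]), 'tcp_rot': array([ 3.14 , -0.   ,  2.043]), 'contact_force': array([-0.343,  0.568, -0.409]), 'opening': np.float64(0.35)}
[[30, [-0.8, -1.1, 44.4], [0, 0, 0.09]], [30, [-0.8, -1.1, 44.4], [0, 0, 0.09]], [30, [-0.8, -1.1, 44.4], [0, 0, 0.09]]]
```

Call:
servo_tool(rows=[[30,[-0.8,-1.1,44.4],[0,0,0.09]],[30,[-0.8,-1.1,44.4],[0,0,0.09]],[30,[-0.8,-1.1,44.4],[0,0,0.09]],[22,[0,0,0],[0,0,0]],[22,[0,0,0],[0,0,0]]])

```text
clock: 4.05
eef_pos: [537.3, 130.8, 99.5]
tcp_rot: [3.14, 0.0, 2.033]
contact_force: [1.6, 0.6, 0.8]
opening: 0.257
```

Call:
servo_tool(rows=[[22,[-1.4,-16.2,0],[0,0,-10]],[22,[-1.4,-16.2,0],[0,0,-10]],[22,[-1.4,-16.2,0],[0,0,-10]],[22,[-1.4,-16.2,0],[0,0,-10]],[22,[-1.4,-16.2,0],[0,0,-10]],[22,[-1.4,-16.2,0],[0,0,-10]],[22,[-1.4,-16.2,0],[0,0,-10]],[22,[-1.4,-16.2,0],[0,0,-10]]])

```text
clock: 5.05
eef_pos: [490.4, 20.6, 100.7]
tcp_rot: [-3.141, 0.004, -2.848]
contact_force: [-0.1, 1.4, 0.4]
opening: 0.256
```

Call:
servo_tool(rows=[[22,[-1.4,-16.2,0],[0,0,-10]],[22,[-1.4,-16.2,0],[0,0,-10]],[22,[0,0,0],[0,0,0]]])

```text
clock: 5.42
eef_pos: [504.9, -8.7, 100.2]
tcp_rot: [-3.139, 0.003, -2.507]
contact_force: [-0.0, 0.5, 0.5]
opening: 0.259
```

Run:
```python
from h import *
s=sense();print({k:np.round(s[k],3) for k in("clock","qpos","eef_pos","tcp_rot","contact_force","opening")})
f=grab_frame("top");cv2.imwrite("pics/t1.png",cv2.resize(f[150:300,220:370],None,fx=4,fy=4,interpolation=cv2.INTER_CUBIC))
```

```text
{'clock': np.float64(5.425), 'qpos': array([-0.02 ,  0.341,  2.001, -0.   ,  0.796, -2.225]), 'eef_pos': array([504.931,  -8.664, 100.205]), 'tcp_rot': array([-3.139e+00,  3.000e-03, -2.507e+00]), 'contact_force': array([-0.037,  0.488,  0.52 ]), 'opening': np.float64(0.259)}
```

View pics/t1.png

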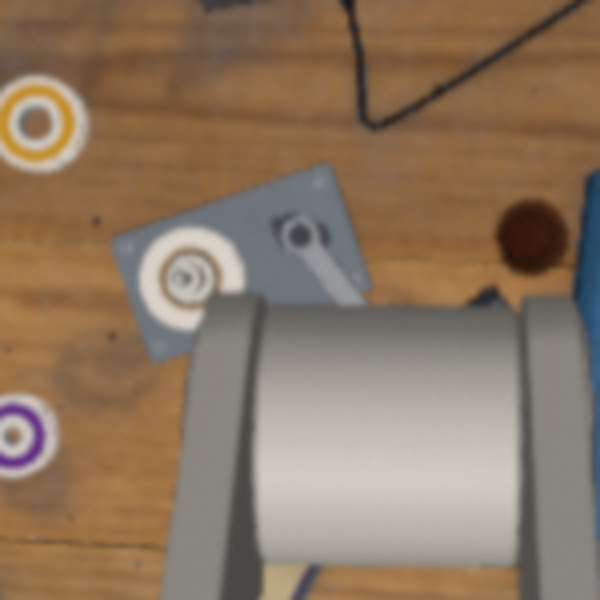

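The arm is swung well clear: the steel bar now runs from the pivot at crop (302,235) away toward the lower right. The reel is fully visible at crop (191,278). Next is the reel.

Run:
```python
from h import *
g=lambda u,v:(220+(u+.5)/4-.5,150+(v+.5)/4-.5)
print("reel",onplane("top",g(191.5,278),31),"tip",onplane("top",g(185,277),73),"pivot",onplane("top",g(300,235),90))
f=grab_frame("top");hsv=cv2.cvtColor(f,cv2.COLOR_BGR2HSV)
for r in trace("top","empty_reel")[:3]:
    m=r["mask"]; print(r["conf"],m.sum(),ring("top",m,31))
plan([556.4,122,170],108.3,11,80,S=[505,-8.7,170])
```

```text
reel [556.46988723 122.46728068  31.        ] tip [557.1073054  119.72452424  73.        ] pivot [580.14662872  51.70457944  90.        ]
0.97 336 ((765.8133544921875, -246.04176330566406), 30.416669845581055)
0.83 482 ((608.5492553710938, -277.2812194824219), 33.91242218017578)
[[80, [-10.8, 6.8, -0.0], [0, 0, 9.82]], [80, [-9.5, 8.6, -0.0], [0, 0, 9.82]], [80, [-7.9, 10.0, -0.0], [0, 0, 9.82]], [80, [-6.1, 11.2, -0.0], [0, 0, 9.82]], [80, [-4.0, 12.1, -0.0], [0, 0, 9.82]], [80, [-1.9, 12.6, -0.0], [0, 0, 9.82]], [80, [0.3, 12.8, -0.0], [0, 0, 9.82]], [80, [2.4, 12.5, -0.0], [0, 0, 9.82]]]
[[80, [4.5, 11.9, -0.0], [0, 0, 9.82]], [80, [6.5, 11.0, -0.0], [0, 0, 9.82]], [80, [8.3, 9.7, -0.0], [0, 0, 9.82]]]
```

Call:
servo_tool(rows=[[26,[0,0,-30],[0,0,0]],[80,[0,0,-40],[0,0,0]],[80,[-10.8,6.8,0],[0,0,9.82]],[80,[-9.5,8.6,0],[0,0,9.82]],[80,[-7.9,10.0,0],[0,0,9.82]],[80,[-6.1,11.2,0],[0,0,9.82]],[80,[-4.0,12.1,0],[0,0,9.82]],[80,[-1.9,12.6,0],[0,0,9.82]]])

```text
clock: 6.58
eef_pos: [530.6, 64.3, 168.4]
tcp_rot: [3.142, -0.0, 2.743]
contact_force: [0.3, -0.3, -0.5]
opening: 0.934
```

Call:
servo_tool(rows=[[80,[0.3,12.8,0],[0,0,9.82]],[80,[2.4,12.5,0],[0,0,9.82]],[80,[4.5,11.9,0],[0,0,9.82]],[80,[6.5,11.0,0],[0,0,9.82]],[80,[8.3,9.7,0],[0,0,9.82]],[80,[0,0,0],[0,0,0]],[80,[0,0,0],[0,0,0]]])

```text
clock: 7.45
eef_pos: [553.5, 122.8, 168.1]
tcp_rot: [-3.141, 0.0, 1.897]
contact_force: [0.1, 0.2, -0.3]
opening: 0.936
```

Run:
```python
from h import *
s=sense();print({k:np.round(s[k],3) for k in("clock","qpos","eef_pos","tcp_rot","contact_force","opening")})
plan([556.4,122.3,12],108.3,4,80)
```

```text
{'clock': np.float64(7.45), 'qpos': array([ 0.216,  0.333,  1.818, -0.   ,  0.991, -0.11 ]), 'eef_pos': array([553.484, 122.804, 168.147]), 'tcp_rot': array([-3.141,  0.   ,  1.897]), 'contact_force': array([ 0.064,  0.192, -0.286]), 'opening': np.float64(0.936)}
[[80, [-0.4, 0.7, 39.0], [0, 0, 0.09]], [80, [-0.4, 0.7, 39.0], [0, 0, 0.09]], [80, [-0.4, 0.7, 39.0], [0, 0, 0.09]], [80, [-0.3, 0.7, 39.0], [0, 0, 0.09]]]
```

Call:
servo_tool(rows=[[80,[-0.4,0.7,39.0],[0,0,0]],[80,[-0.4,0.7,39.0],[0,0,0]],[80,[-0.4,0.7,39.0],[0,0,0]],[80,[-0.3,0.7,39.0],[0,0,0]],[80,[0,0,0],[0,0,0]]])

```text
clock: 8.07
eef_pos: [554.6, 121.4, 9.8]
tcp_rot: [-3.136, -0.001, 1.895]
contact_force: [-0.2, 0.4, -0.4]
opening: 0.936
```

Call:
servo_tool(rows=[[55,[0,0,0],[0,0,0]],[55,[0,0,0],[0,0,0]],[55,[0,0,0],[0,0,0]],[55,[0,0,0],[0,0,0]]], force=20)

```text
clock: 8.57
eef_pos: [558.2, 122.5, 13.7]
tcp_rot: [3.139, 0.0, 1.894]
contact_force: [-0.3, -1.2, 9.0]
opening: 0.716
```

Run:
```python
from h import *
s=sense();print({k:np.round(s[k],3) for k in("clock","qpos","eef_pos","tcp_rot","contact_force","opening")})
```

```text
{'clock': np.float64(8.575), 'qpos': array([ 0.213,  0.56 ,  1.893, -0.   ,  0.686, -0.109]), 'eef_pos': array([558.187, 122.481,  13.677]), 'tcp_rot': array([3.139, 0.   , 1.894]), 'contact_force': array([-0.284, -1.222,  9.021]), 'opening': np.float64(0.716)}
```

Call:
servo_tool(rows=[[55,[0,0,-12],[0,0,0]],[55,[0,0,-20],[0,0,0]],[55,[0,0,-20],[0,0,0]],[55,[0,0,-25],[0,0,0]],[55,[0,0,-25],[0,0,0]]], force=30)

```text
clock: 9.2
eef_pos: [557.0, 122.3, 115.7]
tcp_rot: [3.141, 0.0, 1.894]
contact_force: [0.9, 0.4, 0.2]
opening: 0.71
```

Run:
```python
from h import *
for i in range(3):
    f=grab_frame("side");s=sense();print({k:np.round(s[k],3) for k in("clock","eef_pos","tcp_rot","contact_force","opening")})
cv2.imwrite("pics/s2.png",cv2.resize(f[150:330,230:430],None,fx=3,fy=3))
plan([430,150,110],118,6,55)
```

```text
{'clock': np.float64(9.25), 'eef_pos': array([558.83 , 122.693, 118.875]), 'tcp_rot': array([3.137e+00, 1.000e-03, 1.894e+00]), 'contact_force': array([1.507, 0.504, 2.198]), 'opening': np.float64(0.705)}
{'clock': np.float64(9.3), 'eef_pos': array([558.9  , 122.706, 117.51 ]), 'tcp_rot': array([3.136e+00, 1.000e-03, 1.894e+00]), 'contact_force': array([0.142, 0.482, 0.174]), 'opening': np.float64(0.713)}
{'clock': np.float64(9.35), 'eef_pos': array([558.059, 122.532, 115.979]), 'tcp_rot': array([3.138, 0.   , 1.894]), 'contact_force': array([-0.16 , -0.076, -0.762]), 'opening': np.float64(0.709)}
[[55, [11.1, -18.8, 1.0], [0, 0, -1.58]], [55, [11.6, -18.5, 1.0], [0, 0, -1.58]], [55, [12.1, -18.1, 1.0], [0, 0, -1.58]], [55, [12.6, -17.8, 1.0], [0, 0, -1.58]], [55, [13.1, -17.4, 1.0], [0, 0, -1.58]], [55, [13.6, -17.1, 1.0], [0, 0, -1.58]]]
```

View pics/s2.png

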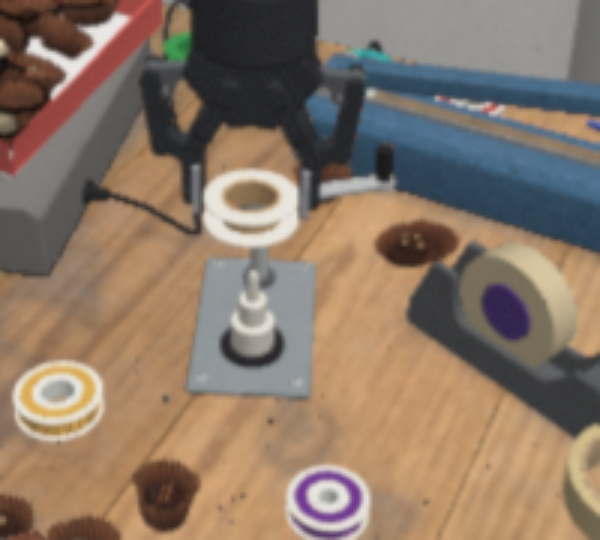

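The reel hangs level in the fingers, clear above the bare spindle (crop (252,290)). I'll lay it on bare table near (430,150).

Run:
```python
from h import *
plan([430,150,110],62,6,55,S=[558,122.5,116])
```

```text
[[55, [11.1, -18.8, 1.0], [0, 0, 7.75]], [55, [8.5, -20.1, 1.0], [0, 0, 7.75]], [55, [5.7, -21.1, 1.0], [0, 0, 7.75]], [55, [2.8, -21.6, 1.0], [0, 0, 7.75]], [55, [-0.1, -21.8, 1.0], [0, 0, 7.75]], [55, [-3.1, -21.6, 1.0], [0, 0, 7.75]]]
```

Call:
servo_tool(rows=[[55,[11.1,-18.8,1.0],[0,0,7.75]],[55,[8.5,-20.1,1.0],[0,0,7.75]],[55,[5.7,-21.1,1.0],[0,0,7.75]],[55,[2.8,-21.6,1.0],[0,0,7.75]],[55,[-0.1,-21.8,1.0],[0,0,7.75]],[55,[-3.1,-21.6,30],[0,0,7.75]],[55,[0,0,40],[0,0,0]],[55,[0,0,20],[0,0,0]]])

```text
clock: 10.35
eef_pos: [427.3, 149.4, 17.1]
tcp_rot: [-3.14, 0.002, 1.082]
contact_force: [-0.0, -0.9, 0.0]
opening: 0.71
```

Run:
```python
from h import *
for i in range(2):
    grab_frame("top");s=sense();print({k:np.round(s[k],3) for k in("clock","eef_pos","tcp_rot","contact_force","opening")})
```

```text
{'clock': np.float64(10.4), 'eef_pos': array([426.599, 149.065,  15.673]), 'tcp_rot': array([-3.138,  0.004,  1.082]), 'contact_force': array([-1.077,  0.267, -1.726]), 'opening': np.float64(0.71)}
{'clock': np.float64(10.45), 'eef_pos': array([426.938, 149.154,  16.978]), 'tcp_rot': array([-3.138,  0.004,  1.082]), 'contact_force': array([ 0.242, -0.464,  0.508]), 'opening': np.float64(0.714)}
```

Call:
servo_tool(rows=[[55,[0,0,11],[0,0,0]],[55,[0,0,2],[0,0,0]],[55,[0,0,1],[0,0,0]],[55,[0,0,0],[0,0,0]]])

```text
clock: 10.95
eef_pos: [429.4, 149.9, 5.4]
tcp_rot: [3.141, -0.001, 1.082]
contact_force: [0.8, -0.7, -0.5]
opening: 0.707
```

Call:
servo_tool(rows=[[55,[0,0,2],[0,0,0]],[55,[0,0,1.5],[0,0,0]],[55,[0,0,0],[0,0,0]]])

```text
clock: 11.32
eef_pos: [429.0, 149.8, 1.5]
tcp_rot: [-3.141, 0.0, 1.082]
contact_force: [0.1, -0.2, -0.2]
opening: 0.714
```

Call:
servo_tool(rows=[[55,[0,0,1],[0,0,0]],[80,[0,0,0],[0,0,0]],[80,[0,0,0],[0,0,0]],[80,[0,0,-15],[0,0,0]],[60,[0,0,-50],[0,0,0]],[50,[0,0,-50],[0,0,0]],[50,[0,0,0],[0,0,0]]])

```text
clock: 12.2
eef_pos: [431.6, 150.7, 119.9]
tcp_rot: [3.136, -0.006, 1.082]
contact_force: [0.2, 1.0, -0.6]
opening: 0.585
```

Run:
```python
from h import *
s=sense();print({k:np.round(s[k],3) for k in("clock","eef_pos","tcp_rot","contact_force","opening")})
plan([556.5,122.4,115],108.3,6,50)
```

```text
{'clock': np.float64(12.2), 'eef_pos': array([431.648, 150.707, 119.906]), 'tcp_rot': array([ 3.136, -0.006,  1.082]), 'contact_force': array([ 0.172,  0.955, -0.627]), 'opening': np.float64(0.585)}
[[50, [5.6, 20.6, 0.8], [0, 0, -7.72]], [50, [2.8, 21.2, 0.8], [0, 0, -7.72]], [50, [-0.1, 21.3, 0.8], [0, 0, -7.72]], [50, [-2.9, 21.1, 0.8], [0, 0, -7.72]], [50, [-5.8, 20.5, 0.8], [0, 0, -7.72]], [50, [-8.5, 19.6, 0.8], [0, 0, -7.72]]]
```

Call:
servo_tool(rows=[[50,[5.6,20.6,0.8],[0,0,-7.72]],[50,[2.8,21.2,0.8],[0,0,-7.72]],[50,[-0.1,21.3,0.8],[0,0,-7.72]],[50,[-2.9,21.1,0.8],[0,0,-7.72]],[50,[-5.8,20.5,0.8],[0,0,-7.72]],[50,[-8.5,19.6,20],[0,0,-7.72]],[50,[0,0,40],[0,0,0]],[50,[0,0,25],[0,0,0]]])

```text
clock: 13.2
eef_pos: [552.8, 121.0, 24.7]
tcp_rot: [-3.139, -0.0, 1.89]
contact_force: [-0.3, 0.5, 0.3]
opening: 0.585
```

Call:
servo_tool(rows=[[50,[0,0,8],[0,0,0]],[50,[0,0,3],[0,0,0]],[22,[0,0,0],[0,0,0]],[22,[0,0,0],[0,0,0]],[22,[0,0,0],[0,0,0]],[22,[0,0,0],[0,0,0]]], force=20)

```text
clock: 13.95
eef_pos: [557.2, 122.4, 17.2]
tcp_rot: [3.135, 0.0, 1.89]
contact_force: [7.1, 2.1, -4.6]
opening: 0.344
```

Run:
```python
from h import *
for i in range(3):
    grab_frame("top");s=sense();print({k:np.round(s[k],3) for k in("clock","eef_pos","tcp_rot","contact_force","opening")})
for t,z in(("empty_reel",18),("ribbon_stand",8)):
  for b in boxes_of("side",t)[:3]: print(t,b["conf"],toworld("side",b["centre"]))
```

```text
{'clock': np.float64(14.0), 'eef_pos': array([557.197, 122.401,  17.22 ]), 'tcp_rot': array([3.135, 0.   , 1.89 ]), 'contact_force': array([ 6.387,  2.785, -5.319]), 'opening': np.float64(0.345)}
{'clock': np.float64(14.05), 'eef_pos': array([557.185, 122.403,  17.22 ]), 'tcp_rot': array([3.135, 0.   , 1.89 ]), 'contact_force': array([ 6.44 ,  2.207, -5.414]), 'opening': np.float64(0.335)}
{'clock': np.float64(14.1), 'eef_pos': array([557.185, 122.389,  17.223]), 'tcp_rot': array([3.135, 0.   , 1.89 ]), 'contact_force': array([ 6.235,  1.72 , -5.687]), 'opening': np.float64(0.335)}
empty_reel 0.64 [558.25711418 132.14479441 136.21888556]
empty_reel 0.48 [ 789.87748742 -251.40272591   21.80156888]
ribbon_stand 0.97 [551.20261531 112.83847672  11.94298225]
```

Call:
servo_tool(rows=[[50,[0,0,0],[0,0,0]],[50,[0,0,0],[0,0,0]],[50,[0,0,0],[0,0,10]],[50,[0,0,0],[0,0,10]],[50,[0,0,0],[0,0,10]],[50,[0,0,0],[0,0,10]],[50,[0,0,0],[0,0,10]],[50,[0,0,0],[0,0,10]]])

```text
clock: 15.2
eef_pos: [553.7, 121.3, 15.8]
tcp_rot: [-3.141, 0.0, 0.837]
contact_force: [0.3, 1.1, -0.3]
opening: 0.584
```

Call:
servo_tool(rows=[[22,[0,0,0],[0,0,0]],[22,[0,0,0],[0,0,0]],[22,[0,0,0],[0,0,0]],[22,[0,0,0],[0,0,0]]])

```text
clock: 15.7
eef_pos: [554.7, 120.7, 16.1]
tcp_rot: [3.14, -0.0, 0.848]
contact_force: [2.3, -5.0, 2.9]
opening: 0.341
```

Run:
```python
from h import *
s=sense();print({k:np.round(s[k],3) for k in("clock","qpos","eef_pos","tcp_rot","contact_force","opening")})
p1=np.array([557.19,122.40]);ps1=1.890
p2=s["eef_pos"][:2];ps2=s["tcp_rot"][2]
j=lambda p:np.array([np.sin(p),-np.cos(p)])
A=np.array([j(ps1),j(ps2)]);print("spindle",np.linalg.solve(A,[A[0]@p1,A[1]@p2]))
plan([505,-264,245],90,8,80)
```

```text
{'clock': np.float64(15.7), 'qpos': array([ 2.12e-01,  5.52e-01,  1.90e+00, -1.00e-03,  6.88e-01,  9.36e-01]), 'eef_pos': array([554.672, 120.749,  16.132]), 'tcp_rot': array([ 3.14 , -0.   ,  0.848]), 'contact_force': array([ 2.334, -4.963,  2.875]), 'opening': np.float64(0.341)}
spindle [556.90086652 123.27482105]
[[80, [-40.2, 27.2, -28.6], [0, 0, -5.18]], [80, [-42.5, 23.4, -28.6], [0, 0, -5.18]], [80, [-44.4, 19.5, -28.6], [0, 0, -5.18]], [80, [-46.0, 15.4, -28.6], [0, 0, -5.18]], [80, [-47.2, 11.2, -28.6], [0, 0, -5.18]], [80, [-48.0, 6.9, -28.6], [0, 0, -5.18]], [80, [-48.4, 2.5, -28.6], [0, 0, -5.18]], [80, [-48.5, -1.8, -28.6], [0, 0, -5.18]]]
```

Call:
servo_tool(rows=[[50,[0,0,0],[0,0,0]],[50,[0,0,-50],[0,0,0]],[80,[0,0,-60],[0,0,0]],[80,[0,0,-60],[0,0,0]]])

```text
clock: 16.2
eef_pos: [553.3, 121.5, 187.2]
tcp_rot: [-3.141, 0.0, 0.846]
contact_force: [1.8, 0.6, 0.4]
opening: 0.936
```

Run:
```python
from h import *
s=sense();print({k:np.round(s[k],3) for k in("clock","eef_pos","tcp_rot","contact_force","opening")})
plan([499.8,-258.8,188],30,8,80,S=[554,121,188],s_yaw=48.3)
c=grab_frame("top")
for n in ("spool_large",):
    for r in trace("top",n)[:2]: 
        print(r["conf"],ring("top",r["mask"],18))
print("sealer right edge",[onplane("top",(395,241),z) for z in(60,140)])
```

```text
{'clock': np.float64(16.2), 'eef_pos': array([553.348, 121.537, 187.216]), 'tcp_rot': array([-3.141,  0.   ,  0.846]), 'contact_force': array([1.758, 0.554, 0.41 ]), 'opening': np.float64(0.936)}
[[80, [-40.0, 26.5, -0.0], [0, 0, 2.29]], [80, [-38.9, 28.1, -0.0], [0, 0, 2.29]], [80, [-37.7, 29.6, -0.0], [0, 0, 2.29]], [80, [-36.5, 31.1, -0.0], [0, 0, 2.29]], [80, [-35.2, 32.5, -0.0], [0, 0, 2.29]], [80, [-33.9, 33.9, -0.0], [0, 0, 2.29]], [80, [-32.5, 35.2, -0.0], [0, 0, 2.29]], [80, [-31.1, 36.5, -0.0], [0, 0, 2.29]]]
0.58 ((497.70806884765625, -258.60101318359375), 35.98594665527344)
0.55 ((545.5695190429688, 54.49880599975586), 79.83863830566406)
sealer right edge [array([ 502.58161888, -178.43261873,   60.        ]), array([ 507.34384744, -164.86621192,  140.        ])]
```

Call:
servo_tool(rows=[[80,[-40.0,26.5,0],[0,0,2.29]],[80,[-38.9,28.1,0],[0,0,2.29]],[80,[-37.7,29.6,0],[0,0,2.29]],[80,[-36.5,31.1,0],[0,0,2.29]],[80,[-35.2,32.5,0],[0,0,2.29]],[80,[-33.9,33.9,0],[0,0,2.29]],[80,[-32.5,35.2,0],[0,0,2.29]],[80,[-31.1,36.5,0],[0,0,2.29]]])

```text
clock: 17.3
eef_pos: [498.8, -259.4, 184.9]
tcp_rot: [-3.141, 0.0, 0.525]
contact_force: [0.6, 0.2, 0.0]
opening: 0.931
```

Call:
servo_tool(rows=[[80,[0,0,30],[0,0,0]],[80,[0,0,30],[0,0,0]],[80,[0,0,0],[0,0,0]],[80,[0,0,0],[0,0,0]]])

```text
clock: 17.8
eef_pos: [499.9, -258.2, 126.1]
tcp_rot: [3.141, -0.0, 0.525]
contact_force: [0.0, 0.5, 0.1]
opening: 0.935
```

Run:
```python
from h import *
s=sense();print({k:np.round(s[k],3) for k in("clock","eef_pos","tcp_rot","contact_force","opening")})
plan([499.5,-258.8,1],30,4,80)
```

```text
{'clock': np.float64(17.8), 'eef_pos': array([ 499.931, -258.193,  126.13 ]), 'tcp_rot': array([ 3.141, -0.   ,  0.525]), 'contact_force': array([0.042, 0.461, 0.125]), 'opening': np.float64(0.935)}
[[80, [-0.2, 0.1, 31.3], [0, 0, 0.02]], [80, [-0.2, 0.1, 31.3], [0, 0, 0.02]], [80, [-0.2, 0.1, 31.3], [0, 0, 0.02]], [80, [-0.2, 0.1, 31.3], [0, 0, 0.02]]]
```

Call:
servo_tool(rows=[[80,[-0.2,0.1,45],[0,0,0]],[80,[-0.2,0.1,45],[0,0,0]],[80,[-0.2,0.1,27],[0,0,0]],[80,[-0.2,0.1,6],[0,0,0]],[58,[0,0,0],[0,0,0]],[58,[0,0,0],[0,0,0]],[58,[0,0,0],[0,0,0]],[58,[0,0,0],[0,0,0]]], force=20)

```text
clock: 18.8
eef_pos: [500.1, -259.5, 3.9]
tcp_rot: [3.14, -0.001, 0.523]
contact_force: [-0.3, 0.2, 7.2]
opening: 0.757
```

Run:
```python
from h import *
s=sense();print({k:np.round(s[k],3) for k in("clock","eef_pos","tcp_rot","contact_force","opening")})
```

```text
{'clock': np.float64(18.8), 'eef_pos': array([ 500.101, -259.51 ,    3.86 ]), 'tcp_rot': array([ 3.14e+00, -1.00e-03,  5.23e-01]), 'contact_force': array([-0.349,  0.151,  7.233]), 'opening': np.float64(0.757)}
```

Call:
servo_tool(rows=[[80,[0,0,0],[0,0,0]],[80,[0,0,0],[0,0,-10]],[80,[0,0,0],[0,0,-10]],[80,[0,0,0],[0,0,-10]],[80,[0,0,0],[0,0,-10]],[80,[0,0,0],[0,0,-10]],[80,[0,0,0],[0,0,-10]],[80,[0,0,0],[0,0,0]]])

```text
clock: 19.8
eef_pos: [499.0, -259.0, 2.6]
tcp_rot: [-3.142, -0.0, 1.569]
contact_force: [0.5, -0.0, -0.1]
opening: 0.936
```

Call:
servo_tool(rows=[[58,[0,0,0],[0,0,0]],[58,[0,0,0],[0,0,0]],[58,[0,0,0],[0,0,0]],[58,[0,0,0],[0,0,0]]], force=20)

```text
clock: 20.3
eef_pos: [499.1, -259.0, 2.8]
tcp_rot: [3.141, 0.0, 1.57]
contact_force: [-1.4, 1.2, 5.7]
opening: 0.754
```

Run:
```python
from h import *
s=sense();print({k:np.round(s[k],3) for k in("clock","eef_pos","tcp_rot","contact_force","opening")})
```

```text
{'clock': np.float64(20.3), 'eef_pos': array([ 499.138, -259.034,    2.761]), 'tcp_rot': array([3.141, 0.   , 1.57 ]), 'contact_force': array([-1.409,  1.192,  5.669]), 'opening': np.float64(0.754)}
```

Call:
servo_tool(rows=[[58,[0,0,-20],[0,0,0]],[58,[0,0,-50],[0,0,0]],[58,[0,0,-60],[0,0,0]],[58,[0,0,-55],[0,0,0]],[58,[0,0,0],[0,0,0]]], force=45)

```text
clock: 20.92
eef_pos: [501.6, -260.3, 192.0]
tcp_rot: [3.134, 0.004, 1.57]
contact_force: [-0.7, -0.2, -0.5]
opening: 0.748
```

Run:
```python
from h import *
s=sense();print({k:np.round(s[k],3) for k in("clock","eef_pos","tcp_rot","contact_force","opening")})
plan([556.7,123.8,186],108.3,8,58,S=[499.2,-259,186],s_yaw=90)
```

```text
{'clock': np.float64(20.925), 'eef_pos': array([ 501.619, -260.327,  191.994]), 'tcp_rot': array([3.134, 0.004, 1.57 ]), 'contact_force': array([-0.737, -0.174, -0.523]), 'opening': np.float64(0.748)}
[[58, [47.9, 7.2, -0.0], [0, 0, -2.29]], [58, [47.5, 9.1, -0.0], [0, 0, -2.29]], [58, [47.1, 11.0, -0.0], [0, 0, -2.29]], [58, [46.6, 12.9, -0.0], [0, 0, -2.29]], [58, [46.1, 14.7, -0.0], [0, 0, -2.29]], [58, [45.5, 16.5, -0.0], [0, 0, -2.29]], [58, [44.8, 18.3, -0.0], [0, 0, -2.29]], [58, [44.0, 20.1, -0.0], [0, 0, -2.29]]]
```

Call:
servo_tool(rows=[[58,[47.9,7.2,0],[0,0,-2.29]],[58,[47.5,9.1,0],[0,0,-2.29]],[58,[47.1,11.0,0],[0,0,-2.29]],[58,[46.6,12.9,0],[0,0,-2.29]],[58,[46.1,14.7,0],[0,0,-2.29]],[58,[45.5,16.5,0],[0,0,-2.29]],[58,[44.8,18.3,0],[0,0,-2.29]],[58,[44.0,20.1,0],[0,0,-2.29]]])

```text
clock: 21.92
eef_pos: [556.0, 125.2, 186.1]
tcp_rot: [-3.14, -0.0, 1.891]
contact_force: [1.8, -0.2, -0.3]
opening: 0.745
```

Call:
servo_tool(rows=[[58,[0,0,40],[0,0,0]],[58,[0,0,40],[0,0,0]],[58,[0,0,10],[0,0,0]],[58,[0,0,0],[0,0,0]],[58,[0,0,0],[0,0,0]],[58,[0,0,0],[0,0,0]]])

```text
clock: 22.68
eef_pos: [557.5, 123.8, 98.9]
tcp_rot: [3.139, 0.0, 1.89]
contact_force: [-0.9, -0.8, -0.6]
opening: 0.748
```

Run:
```python
from h import *
P=[]
for i in range(6):
    f=grab_frame("side");s=sense();P.append(s["eef_pos"])
print(np.round(P,1),s["clock"],s["tcp_rot"],s["contact_force"])
cv2.imwrite("pics/s3.png",cv2.resize(f[175:285,255:375],None,fx=5,fy=5,interpolation=cv2.INTER_CUBIC))
plan([556.7,123.8,100],108.3,1,58,S=np.mean(P,0))
```

```text
[[557.4 123.8  98.8]
 [557.2 123.8  98.6]
 [557.1 123.8  98.4]
 [556.9 123.8  98.2]
 [556.8 123.8  98. ]
 [556.8 123.8  97.9]] 22.975 [3.14105415e+00 5.88043363e-05 1.89037988e+00] [-0.82960216  0.18292256  0.32488166]
[[58, [0.1, -0.3, -1.7], [0, 0, 0.01]]]
```

View pics/s3.png

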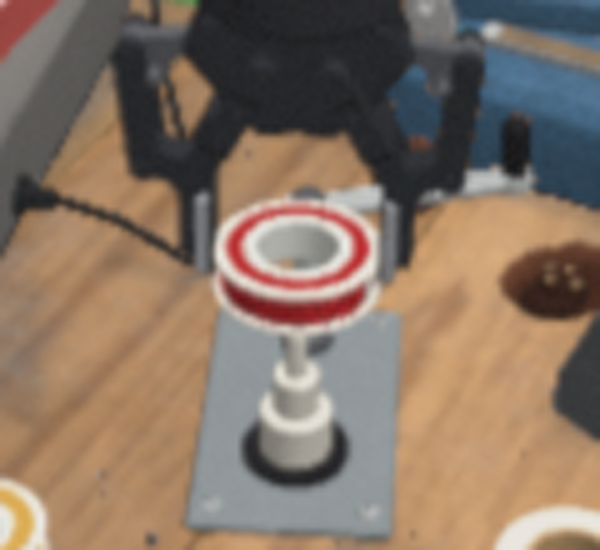

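The red spool hangs level, visually centred over the spindle axis (crop x about 297 for both). Lowering it in stages.

Call:
servo_tool(rows=[[58,[0.1,0,20],[0,0,0]],[58,[0,0,20],[0,0,0]],[58,[0,0,12],[0,0,0]],[58,[0,0,5],[0,0,0]],[58,[0,0,0],[0,0,0]],[58,[0,0,0],[0,0,0]],[58,[0,0,0],[0,0,0]]])

```text
clock: 23.85
eef_pos: [557.0, 124.0, 41.1]
tcp_rot: [3.141, 0.0, 1.89]
contact_force: [-0.8, 0.0, -0.1]
opening: 0.747
```

Call:
servo_tool(rows=[[58,[0,0,2],[0,0,0]],[58,[0,0,2],[0,0,0]],[58,[0,0,2],[0,0,0]],[58,[0,0,2],[0,0,0]]])

```text
clock: 24.35
eef_pos: [556.6, 123.9, 32.4]
tcp_rot: [-3.141, -0.0, 1.89]
contact_force: [0.9, 0.5, -1.0]
opening: 0.746
```

Call:
servo_tool(rows=[[58,[0,0,3],[0,0,0]],[58,[0,0,3],[0,0,0]],[58,[0,0,3],[0,0,0]],[58,[0,0,2],[0,0,0]]])

```text
clock: 24.85
eef_pos: [556.5, 123.9, 21.3]
tcp_rot: [-3.141, -0.0, 1.89]
contact_force: [0.4, -0.7, -0.7]
opening: 0.748
```

Call:
servo_tool(rows=[[58,[0,0,2],[0,0,0]],[58,[0,0,1.5],[0,0,0]],[58,[0,0,1],[0,0,0]],[58,[0,0,0],[0,0,0]]])

```text
clock: 25.35
eef_pos: [556.5, 123.9, 17.0]
tcp_rot: [-3.142, -0.0, 1.89]
contact_force: [0.2, 1.1, -1.3]
opening: 0.745
```

Call:
servo_tool(rows=[[58,[0,0,1],[0,0,0]],[58,[0,0,0.5],[0,0,0]],[80,[0,0,0],[0,0,0]],[80,[0,0,0],[0,0,0]],[80,[0,0,-40],[0,0,0]],[80,[0,0,-60],[0,0,0]],[80,[0,0,-10],[0,0,0]]])

```text
clock: 26.22
eef_pos: [559.1, 124.4, 129.5]
tcp_rot: [3.135, 0.001, 1.89]
contact_force: [0.1, -0.3, -0.6]
opening: 0.938
```

Run:
```python
from h import *
s=sense();print({k:np.round(s[k],3) for k in("clock","eef_pos","tcp_rot","contact_force","opening")})
f=grab_frame("side");a=f[175:285,255:375]
for t in("spool_large","spool_medium","spool_small","empty_reel"):
    print(t,[(round(b["conf"],2),toworld("side",b["centre"]).round().tolist()) for b in boxes_of("side",t)[:3]])
cv2.imwrite("pics/s4.png",cv2.resize(a,None,fx=5,fy=5,interpolation=cv2.INTER_CUBIC))
plan([653.5,218,125],108.3,3,80)
```

```text
{'clock': np.float64(26.225), 'eef_pos': array([559.075, 124.417, 129.482]), 'tcp_rot': array([3.135e+00, 1.000e-03, 1.890e+00]), 'contact_force': array([ 0.146, -0.341, -0.572]), 'opening': np.float64(0.938)}
spool_large [(0.63, [649.0, 228.0, 17.0])]
spool_medium [(0.83, [648.0, 232.0, 16.0]), (0.69, [558.0, 63.0, 5.0])]
spool_small [(0.61, [460.0, 240.0, 13.0])]
empty_reel []
[[80, [19.6, 40.9, -0.3], [0, 0, 0.0]], [80, [19.6, 40.9, -0.3], [0, 0, 0.0]], [80, [19.6, 40.9, -0.3], [0, 0, 0.0]]]
```

View pics/s4.png

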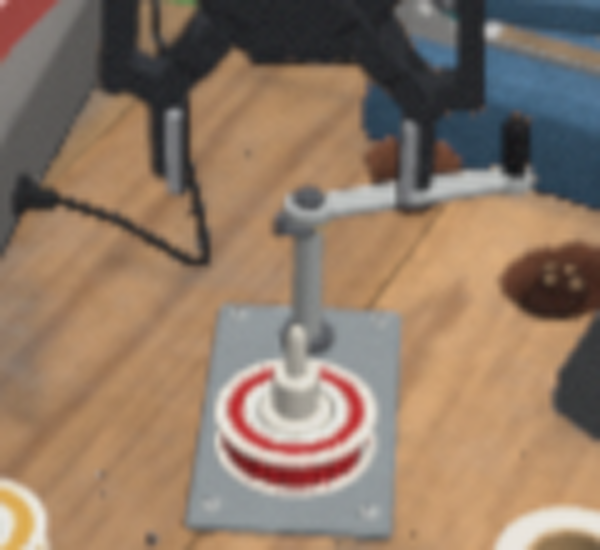

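Run:
```python
from h import *
f=grab_frame("top")
for t,z in(("spool_medium",16),("spool_small",14),("empty_reel",18)):
    for r in trace("top",t)[:3]: print(t,r["conf"],ring("top",r["mask"],z))
g=lambda u,v:(220+(u+.5)/4-.5,150+(v+.5)/4-.5)
print(onplane("top",g(36,124),16),onplane("top",g(12.5,436),14))
plan([653.5,218.5,130],195,9,80,S=[557,124,126],s_yaw=108.3)
```

```text
spool_medium 0.69 ((657.5966186523438, 220.912841796875), 29.765724182128906)
spool_small 0.52 ((461.08624267578125, 235.12615966796875), 25.7156982421875)
empty_reel 0.58 ((770.4242553710938, -249.63555908203125), 32.37761688232422)
[652.33395131 220.58363562  16.        ] [460.66361208 235.95332787  14.        ]
[[80, [6.6, 13.5, -0.4], [0, 0, -9.63]], [80, [4.3, 14.4, -0.4], [0, 0, -9.63]], [80, [1.8, 14.9, -0.4], [0, 0, -9.63]], [80, [-0.7, 15.0, -0.4], [0, 0, -9.63]], [80, [-3.2, 14.7, -0.4], [0, 0, -9.63]], [80, [-5.6, 13.9, -0.4], [0, 0, -9.63]], [80, [-7.9, 12.8, -0.4], [0, 0, -9.63]], [80, [-9.9, 11.3, -0.4], [0, 0, -9.63]]]
[[80, [-11.7, 9.5, -0.4], [0, 0, -9.63]]]
```

Call:
servo_tool(rows=[[80,[6.6,13.5,-0.4],[0,0,-9.63]],[80,[4.3,14.4,-0.4],[0,0,-9.63]],[80,[1.8,14.9,-0.4],[0,0,-9.63]],[80,[-0.7,15.0,-0.4],[0,0,-9.63]],[80,[-3.2,14.7,-0.4],[0,0,-9.63]],[80,[-5.6,13.9,-0.4],[0,0,-9.63]],[80,[-7.9,12.8,-0.4],[0,0,-9.63]],[80,[-9.9,11.3,-0.4],[0,0,-9.63]]])

```text
clock: 27.68
eef_pos: [642.3, 208.4, 127.9]
tcp_rot: [-3.141, -0.001, -3.043]
contact_force: [0.0, -0.1, -0.1]
opening: 0.936
```

Call:
servo_tool(rows=[[80,[-11.7,9.5,-0.4],[0,0,-9.63]],[75,[0,0,0],[0,0,0]],[75,[0,0,0],[0,0,0]],[75,[0,0,0],[0,0,0]]])

```text
clock: 28.18
eef_pos: [652.5, 218.1, 128.9]
tcp_rot: [-3.141, -0.001, -2.882]
contact_force: [0.0, -0.5, -0.9]
opening: 0.881
```

Run:
```python
from h import *
s=sense();print({k:np.round(s[k],3) for k in("clock","eef_pos","tcp_rot","contact_force","opening")})
plan([653,219.5,1],195,4,75)
```

```text
{'clock': np.float64(28.175), 'eef_pos': array([652.522, 218.132, 128.922]), 'tcp_rot': array([-3.141e+00, -1.000e-03, -2.882e+00]), 'contact_force': array([ 0.004, -0.522, -0.912]), 'opening': np.float64(0.881)}
[[75, [-0.2, 0.3, 32.0], [0, 0, -0.04]], [75, [-0.2, 0.3, 32.0], [0, 0, -0.04]], [75, [-0.2, 0.3, 32.0], [0, 0, -0.04]], [75, [-0.2, 0.3, 32.0], [0, 0, -0.04]]]
```

Call:
servo_tool(rows=[[80,[-0.2,0.3,45],[0,0,0]],[80,[-0.2,0.3,45],[0,0,0]],[80,[-0.2,0.3,31],[0,0,0]],[80,[-0.2,0.3,6],[0,0,0]],[50,[0,0,0],[0,0,0]],[50,[0,0,0],[0,0,0]],[50,[0,0,0],[0,0,0]],[50,[0,0,0],[0,0,0]]], force=20)

```text
clock: 29.18
eef_pos: [654.5, 220.3, 3.7]
tcp_rot: [3.141, 0.002, -2.88]
contact_force: [-1.2, -1.0, 6.0]
opening: 0.66
```

Run:
```python
from h import *
s=sense();print({k:np.round(s[k],3) for k in("clock","eef_pos","tcp_rot","contact_force","opening")})
```

```text
{'clock': np.float64(29.175), 'eef_pos': array([654.534, 220.305,   3.731]), 'tcp_rot': array([ 3.141e+00,  2.000e-03, -2.880e+00]), 'contact_force': array([-1.169, -0.978,  5.993]), 'opening': np.float64(0.66)}
```

Call:
servo_tool(rows=[[78,[0,0,0],[0,0,0]],[78,[0,0,0],[0,0,9.5]],[78,[0,0,0],[0,0,9.5]],[78,[0,0,0],[0,0,9.5]],[78,[0,0,0],[0,0,9.5]],[78,[0,0,0],[0,0,9.5]],[78,[0,0,0],[0,0,9.5]],[78,[0,0,0],[0,0,0]]])

```text
clock: 30.18
eef_pos: [653.4, 220.0, 2.2]
tcp_rot: [-3.142, -0.0, 2.409]
contact_force: [-0.3, 0.3, -0.1]
opening: 0.916
```

Call:
servo_tool(rows=[[50,[0,0,0],[0,0,0]],[50,[0,0,0],[0,0,0]],[50,[0,0,0],[0,0,0]],[50,[0,0,0],[0,0,0]]], force=20)

```text
clock: 30.68
eef_pos: [653.6, 220.0, 2.4]
tcp_rot: [3.141, 0.0, 2.409]
contact_force: [-1.9, -0.2, 4.8]
opening: 0.663
```

Run:
```python
from h import *
s=sense();print({k:np.round(s[k],3) for k in("clock","eef_pos","tcp_rot","contact_force","opening")})
```

```text
{'clock': np.float64(30.675), 'eef_pos': array([653.617, 219.995,   2.446]), 'tcp_rot': array([3.141, 0.   , 2.409]), 'contact_force': array([-1.866, -0.207,  4.771]), 'opening': np.float64(0.663)}
```

Call:
servo_tool(rows=[[50,[0,0,-20],[0,0,0]],[50,[0,0,-50],[0,0,0]],[50,[0,0,-45],[0,0,0]],[50,[0,0,0],[0,0,0]]], force=45)

```text
clock: 31.18
eef_pos: [656.4, 220.9, 122.6]
tcp_rot: [3.135, 0.004, 2.408]
contact_force: [0.1, 0.4, -0.9]
opening: 0.652
```

Run:
```python
from h import *
s=sense();print({k:np.round(s[k],3) for k in("clock","eef_pos","tcp_rot","contact_force","opening")})
plan([557.1,122.9,117],138,4,50,S=[653.6,220,117],s_yaw=138)
```

```text
{'clock': np.float64(31.175), 'eef_pos': array([656.381, 220.932, 122.619]), 'tcp_rot': array([3.135, 0.004, 2.408]), 'contact_force': array([ 0.117,  0.412, -0.893]), 'opening': np.float64(0.652)}
[[50, [1.7, -34.2, -0.0], [0, 0, 0.0]], [50, [1.7, -34.2, -0.0], [0, 0, 0.0]], [50, [1.7, -34.2, -0.0], [0, 0, 0.0]], [50, [1.7, -34.2, -0.0], [0, 0, 0.0]]]
```

Call:
servo_tool(rows=[[50,[1.7,-34.2,0],[0,0,0]],[50,[1.7,-34.2,0],[0,0,0]],[50,[1.7,-34.2,0],[0,0,0]],[50,[1.7,-34.2,0],[0,0,0]],[50,[0,0,22],[0,0,0]],[50,[0,0,6],[0,0,0]],[50,[0,0,0],[0,0,0]],[50,[0,0,0],[0,0,0]]])

```text
clock: 32.17
eef_pos: [557.4, 123.3, 89.5]
tcp_rot: [3.141, 0.0, 2.409]
contact_force: [-1.0, -0.9, -1.0]
opening: 0.655
```

Call:
servo_tool(rows=[[50,[0,0,0],[0,0,0]],[50,[0,0,0],[0,0,0]]])

```text
clock: 32.42
eef_pos: [557.2, 123.1, 89.5]
tcp_rot: [3.141, 0.0, 2.408]
contact_force: [0.3, -0.2, -0.6]
opening: 0.65
```

Run:
```python
from h import *
P=[]
for i in range(4):
    f=grab_frame("side");s=sense();P.append(s["eef_pos"])
print(np.round(P,1),s["clock"],s["tcp_rot"],s["contact_force"])
cv2.imwrite("pics/s5.png",cv2.resize(f[175:285,255:375],None,fx=5,fy=5,interpolation=cv2.INTER_CUBIC))
plan([557.1,122.9,P[-1][2]],138,1,50)
```

```text
[[557.1 123.   89.4]
 [557.  123.   89.4]
 [557.  123.   89.3]
 [557.  123.   89.3]] 32.625 [3.14142327e+00 8.22397305e-05 2.40821399e+00] [-1.04808652 -0.32543524 -0.08885309]
[[50, [-0.1, 0.0, -0.0], [0, 0, -0.02]]]
```

View pics/s5.png

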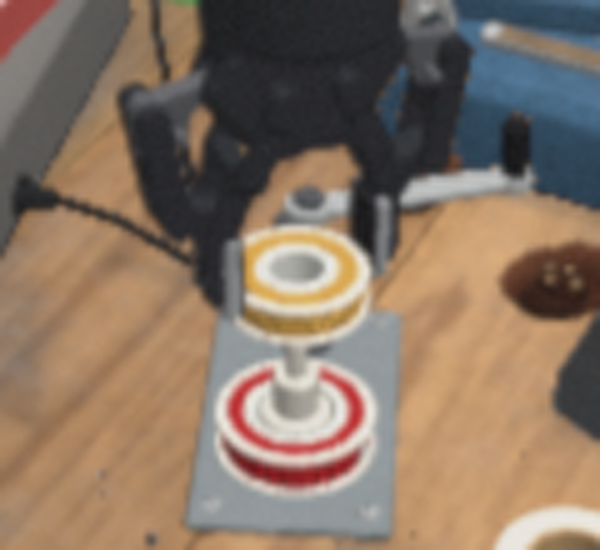

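The gold spool is held level with its bore centred on the spindle column (crop x about 298). Lowering it.

Call:
servo_tool(rows=[[50,[0,0,14],[0,0,0]],[50,[0,0,12],[0,0,0]],[50,[0,0,5],[0,0,0]],[50,[0,0,0],[0,0,0]],[50,[0,0,0],[0,0,0]],[50,[0,0,2],[0,0,0]],[50,[0,0,2],[0,0,0]],[50,[0,0,2],[0,0,0]]])

```text
clock: 33.62
eef_pos: [556.9, 122.9, 52.1]
tcp_rot: [3.141, 0.0, 2.408]
contact_force: [-0.0, 0.8, 0.2]
opening: 0.649
```

Call:
servo_tool(rows=[[50,[0,0,2],[0,0,0]],[50,[0,0,2],[0,0,0]],[50,[0,0,2],[0,0,0]]])

```text
clock: 34.0
eef_pos: [556.9, 122.9, 46.0]
tcp_rot: [-3.142, -0.0, 2.408]
contact_force: [0.0, -0.4, -0.7]
opening: 0.651
```

Call:
servo_tool(rows=[[50,[0,0,3],[0,0,0]],[50,[0,0,3],[0,0,0]],[50,[0,0,2.5],[0,0,0]],[50,[0,0,1],[0,0,0]],[50,[0,0,0],[0,0,0]],[50,[0,0,0],[0,0,0]]])

```text
clock: 34.75
eef_pos: [557.0, 122.9, 36.8]
tcp_rot: [3.141, 0.0, 2.408]
contact_force: [0.2, -0.3, -1.5]
opening: 0.652
```

Call:
servo_tool(rows=[[50,[0,0,1],[0,0,0]],[50,[0,0,0.5],[0,0,0]],[78,[0,0,0],[0,0,0]],[78,[0,0,0],[0,0,0]],[78,[0,0,-40],[0,0,0]],[78,[0,0,-50],[0,0,0]],[78,[0,0,0],[0,0,0]]])

```text
clock: 35.62
eef_pos: [559.5, 123.5, 128.8]
tcp_rot: [3.136, 0.004, 2.408]
contact_force: [-0.0, 0.0, -0.5]
opening: 0.914
```

Run:
```python
from h import *
s=sense();print({k:np.round(s[k],3) for k in("clock","eef_pos","tcp_rot","contact_force","opening")})
f=grab_frame("side")
cv2.imwrite("pics/s6.png",cv2.resize(f[160:360,255:455],None,fx=3,fy=3,interpolation=cv2.INTER_CUBIC))
plan([461.3,235.2,126],170,5,78,S=[557,123,126],s_yaw=138)
```

```text
{'clock': np.float64(35.625), 'eef_pos': array([559.545, 123.488, 128.832]), 'tcp_rot': array([3.136, 0.004, 2.408]), 'contact_force': array([-0.05 ,  0.044, -0.503]), 'opening': np.float64(0.914)}
[[78, [29.2, 3.9, -0.0], [0, 0, -6.4]], [78, [28.6, 7.1, -0.0], [0, 0, -6.4]], [78, [27.7, 10.3, -0.0], [0, 0, -6.4]], [78, [26.3, 13.3, -0.0], [0, 0, -6.4]], [78, [24.7, 16.1, -0.0], [0, 0, -6.4]]]
```

View pics/s6.png

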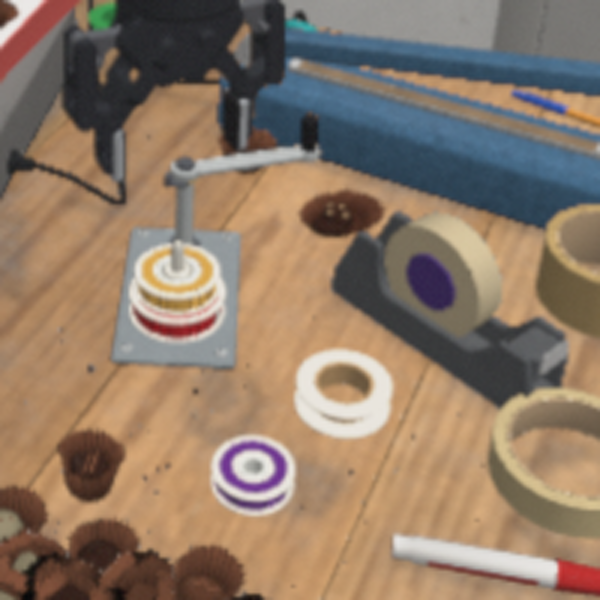

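Gold sits down on its shoulder (crop (178,275)) and the used reel lies flat on the table (343,390). Now the purple spool at (253,472).

Run:
```python
from h import *
plan([461.3,235.2,100],120,5,68,S=[557,123,126],s_yaw=138)
```

```text
[[68, [29.2, 3.9, 5.2], [0, 0, 3.6]], [68, [29.4, 2.0, 5.2], [0, 0, 3.6]], [68, [29.5, 0.2, 5.2], [0, 0, 3.6]], [68, [29.4, -1.7, 5.2], [0, 0, 3.6]], [68, [29.3, -3.5, 5.2], [0, 0, 3.6]]]
```

Call:
servo_tool(rows=[[68,[29.2,3.9,0],[0,0,3.6]],[68,[29.4,2.0,0],[0,0,3.6]],[68,[29.5,0.2,6],[0,0,3.6]],[68,[29.4,-1.7,10],[0,0,3.6]],[68,[29.3,-3.5,10],[0,0,3.6]],[68,[0,0,0],[0,0,0]],[68,[0,0,0],[0,0,0]],[68,[0,0,0],[0,0,0]]])

```text
clock: 36.67
eef_pos: [461.9, 234.6, 99.1]
tcp_rot: [3.141, 0.0, 2.094]
contact_force: [-0.5, 0.1, 0.1]
opening: 0.796
```

Run:
```python
from h import *
s=sense();print({k:np.round(s[k],3) for k in("clock","eef_pos","tcp_rot","contact_force","opening")})
plan([461.3,235.2,1.5],120,3,68)
```

```text
{'clock': np.float64(36.675), 'eef_pos': array([461.904, 234.584,  99.123]), 'tcp_rot': array([3.141, 0.   , 2.094]), 'contact_force': array([-0.468,  0.079,  0.067]), 'opening': np.float64(0.796)}
[[68, [0.3, -0.1, 32.5], [0, 0, -0.01]], [68, [0.3, -0.1, 32.5], [0, 0, -0.01]], [68, [0.3, -0.1, 32.5], [0, 0, -0.01]]]
```

Call:
servo_tool(rows=[[68,[0.3,0,45],[0,0,0]],[68,[0.3,0,40],[0,0,0]],[68,[0,0,10],[0,0,0]],[68,[0,0,2],[0,0,0]],[42,[0,0,0],[0,0,0]],[42,[0,0,0],[0,0,0]],[42,[0,0,0],[0,0,0]],[42,[0,0,0],[0,0,0]]], force=20)

```text
clock: 37.67
eef_pos: [462.1, 236.0, 3.6]
tcp_rot: [3.139, 0.0, 2.094]
contact_force: [-0.4, -3.3, 8.8]
opening: 0.571
```

Call:
servo_tool(rows=[[68,[0,0,0],[0,0,0]],[68,[0,0,0],[0,0,10]],[68,[0,0,0],[0,0,10]],[68,[0,0,0],[0,0,10]],[68,[0,0,0],[0,0,10]],[68,[0,0,0],[0,0,10]],[68,[0,0,0],[0,0,10]],[68,[0,0,0],[0,0,0]]])

```text
clock: 38.67
eef_pos: [461.2, 235.8, 2.5]
tcp_rot: [3.141, -0.0, 1.048]
contact_force: [0.3, -1.0, -0.1]
opening: 0.799
```

Call:
servo_tool(rows=[[42,[0,0,0],[0,0,0]],[42,[0,0,0],[0,0,0]],[42,[0,0,0],[0,0,0]],[42,[0,0,0],[0,0,0]]], force=20)

```text
clock: 39.17
eef_pos: [461.1, 235.7, 2.6]
tcp_rot: [3.142, -0.0, 1.05]
contact_force: [-1.9, -0.0, 4.9]
opening: 0.569
```

Run:
```python
from h import *
s=sense();print({k:np.round(s[k],3) for k in("clock","eef_pos","tcp_rot","contact_force","opening")})
```

```text
{'clock': np.float64(39.175), 'eef_pos': array([461.125, 235.738,   2.584]), 'tcp_rot': array([ 3.142, -0.   ,  1.05 ]), 'contact_force': array([-1.936, -0.032,  4.852]), 'opening': np.float64(0.569)}
```

Call:
servo_tool(rows=[[42,[0,0,-20],[0,0,0]],[42,[0,0,-50],[0,0,0]],[42,[0,0,-35],[0,0,0]],[42,[0,0,0],[0,0,0]]], force=45)

```text
clock: 39.67
eef_pos: [462.8, 236.5, 109.8]
tcp_rot: [3.139, -0.004, 1.049]
contact_force: [0.3, -0.1, -0.9]
opening: 0.561
```

Run:
```python
from h import *
s=sense();print({k:np.round(s[k],3) for k in("clock","eef_pos","tcp_rot","contact_force","opening")})
plan([556.6,122.8,108],60.1,5,42,S=[461.1,235.7,108],s_yaw=60.1)
```

```text
{'clock': np.float64(39.675), 'eef_pos': array([462.777, 236.505, 109.792]), 'tcp_rot': array([ 3.139, -0.004,  1.049]), 'contact_force': array([ 0.307, -0.137, -0.867]), 'opening': np.float64(0.561)}
[[42, [-10.1, 27.8, -0.0], [0, 0, -0.0]], [42, [-10.1, 27.8, -0.0], [0, 0, -0.0]], [42, [-10.1, 27.8, -0.0], [0, 0, -0.0]], [42, [-10.1, 27.8, -0.0], [0, 0, -0.0]], [42, [-10.1, 27.8, -0.0], [0, 0, -0.0]]]
```

Call:
servo_tool(rows=[[42,[-10.1,27.8,0],[0,0,0]],[42,[-10.1,27.8,0],[0,0,0]],[42,[-10.1,27.8,0],[0,0,0]],[42,[-10.1,27.8,0],[0,0,0]],[42,[-10.1,27.8,0],[0,0,0]],[42,[0,0,10],[0,0,0]],[42,[0,0,0],[0,0,0]],[42,[0,0,0],[0,0,0]]])

```text
clock: 40.67
eef_pos: [555.1, 122.9, 96.6]
tcp_rot: [-3.14, 0.001, 1.048]
contact_force: [-0.2, 0.4, -0.7]
opening: 0.56
```

Call:
servo_tool(rows=[[42,[0,0,5],[0,0,0]],[42,[0,0,0],[0,0,0]],[42,[0,0,0],[0,0,0]]])

```text
clock: 41.05
eef_pos: [556.1, 122.6, 92.3]
tcp_rot: [3.142, -0.0, 1.047]
contact_force: [-0.8, 0.4, 0.2]
opening: 0.558
```

Run:
```python
from h import *
P=[]
for i in range(4):
    f=grab_frame("side");s=sense();P.append(s["eef_pos"])
print(np.round(P,1),s["clock"],s["tcp_rot"],s["contact_force"])
cv2.imwrite("pics/s7.png",cv2.resize(f[185:275,265:365],None,fx=6,fy=6,interpolation=cv2.INTER_CUBIC))
plan([556.6,122.8,P[-1][2]],60.1,1,42)
```

```text
[[556.1 122.5  92.3]
 [556.2 122.4  92.4]
 [556.2 122.4  92.3]
 [556.2 122.4  92.3]] 41.25 [ 3.14142024e+00 -1.82798463e-04  1.04685276e+00] [-0.03962271 -0.37372418  0.08947074]
[[42, [0.5, 0.1, -0.0], [0, 0, -0.12]]]
```

View pics/s7.png

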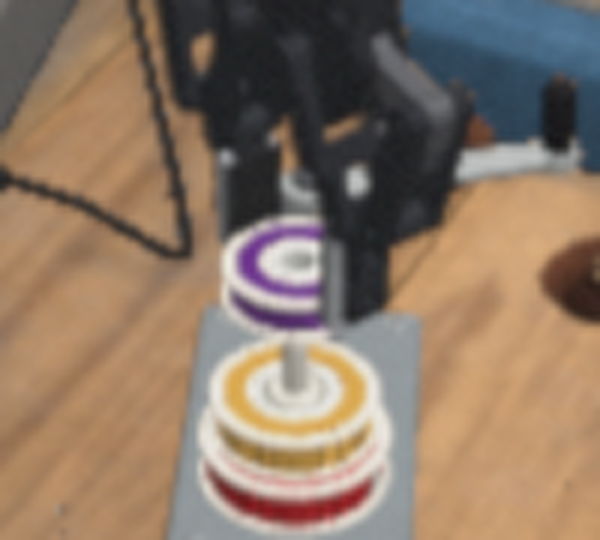

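Run:
```python
from h import *
S=[556.8,123.2]
for z in (51,60,73,89.7,103.7): print(z,(pix("side",[*S,z])-[265,185])*6+2.5)
print((pix("side",[556.2+.25+.8,122.4+.45,103.7])-[265,185])*6+2.5)
f=cv2.imread("pics/s7.png")
g=f[225:295,262:330].astype(int)
# spindle columns: brightness profile between z60 and z70 rows
for r in (352,360,368): print(r,f[r,265:330:3].mean(1).round().astype(int))
m=f[245:275,270:330].mean(2);print(m[15].round().astype(int)[::3]);print(m[10].round().astype(int)[::3])
```

```text
51 [290.04099348 388.91937639]
60 [290.21837678 367.96122387]
73 [290.47792377 337.27285294]
89.7 [290.81725033 297.11115909]
103.7 [291.10697681 262.78368615]
[290.24458022 261.88422027]
352 [178 173 171 163 155 142 133 133 141 152 160 167 169 170 169 166 164 166
 170 176 181 186]
360 [165 174 182 185 181 167 150 139 141 146 154 161 164 172 180 184 181 176
 171 165 160 157]
368 [210 217 223 223 217 194 166 146 144 146 153 160 163 174 185 199 207 213
 214 211 207 196]
[225 221 219 211 200 187 180 173 168 162 156 151 146 150 170 175 151 121
 104  99]
[226 225 225 219 210 199 192 184 178 171 168 167 166 172 188 187 160 127
 107  99]
```

Spindle column reads x≈294.5 and the purple bore ≈298 in the crop, about 1 mm off. I'll shift +1 mm along tool x, then lower with force checks.

Call:
servo_tool(rows=[[42,[1,0.1,8],[0,0,0]],[42,[0,0,5],[0,0,0]],[42,[0,0,0],[0,0,0]],[42,[0,0,0],[0,0,0]],[42,[0,0,2],[0,0,0]],[42,[0,0,2],[0,0,0]],[42,[0,0,2],[0,0,0]],[42,[0,0,0],[0,0,0]]])

```text
clock: 42.25
eef_pos: [556.6, 123.2, 73.0]
tcp_rot: [-3.141, 0.0, 1.047]
contact_force: [-0.2, 1.2, -0.9]
opening: 0.556
```

Run:
```python
from h import *
s=sense();print({k:np.round(s[k],3) for k in("clock","eef_pos","tcp_rot","contact_force","wrist_torque","opening")})
```

```text
{'clock': np.float64(42.25), 'eef_pos': array([556.583, 123.153,  73.004]), 'tcp_rot': array([-3.141,  0.   ,  1.047]), 'contact_force': array([-0.238,  1.167, -0.857]), 'wrist_torque': array([-0.007,  0.022, -0.042]), 'opening': np.float64(0.556)}
```

Call:
servo_tool(rows=[[42,[0,0,2],[0,0,0]],[42,[0,0,2],[0,0,0]],[42,[0,0,0],[0,0,0]]])

```text
clock: 42.62
eef_pos: [556.6, 123.2, 69.0]
tcp_rot: [-3.141, 0.0, 1.047]
contact_force: [0.3, 0.0, -1.2]
opening: 0.562
```

Call:
servo_tool(rows=[[42,[0,0,2],[0,0,0]],[42,[0,0,2],[0,0,0]],[42,[0,0,0],[0,0,0]]])

```text
clock: 43.0
eef_pos: [556.6, 123.2, 65.0]
tcp_rot: [-3.141, 0.0, 1.047]
contact_force: [0.6, -0.9, -0.6]
opening: 0.558
```

Call:
servo_tool(rows=[[42,[0,0,2.5],[0,0,0]],[42,[0,0,2.5],[0,0,0]],[42,[0,0,2.5],[0,0,0]],[42,[0,0,2],[0,0,0]],[42,[0,0,1],[0,0,0]],[42,[0,0,0],[0,0,0]],[42,[0,0,0],[0,0,0]]])

```text
clock: 43.88
eef_pos: [556.8, 123.2, 54.7]
tcp_rot: [3.142, -0.0, 1.047]
contact_force: [0.3, -0.3, 0.4]
opening: 0.559
```

Call:
servo_tool(rows=[[42,[0,0,1],[0,0,0]],[42,[0,0,0],[0,0,0]],[72,[0,0,0],[0,0,0]],[72,[0,0,0],[0,0,0]],[72,[0,0,-40],[0,0,0]],[60,[0,0,-55],[0,0,0]]])

```text
clock: 44.62
eef_pos: [555.5, 122.9, 148.3]
tcp_rot: [-3.139, 0.002, 1.047]
contact_force: [0.9, 1.1, 0.9]
opening: 0.706
```

Run:
```python
from h import *
s=sense();print({k:np.round(s[k],3) for k in("clock","eef_pos","tcp_rot","opening")})
f=grab_frame("side");a=f[185:275,265:365]
cv2.imwrite("pics/s8.png",cv2.resize(a,None,fx=6,fy=6,interpolation=cv2.INTER_CUBIC))
print("knob s6",onplane("side",(255+310/3,160+130/3),97))
print("knob s7",onplane("side",(265+558/6,185+108/6),97))
plan([505.3,-5,150],216.4,16,32,S=[556.7,123.2,150],s_yaw=60)
```

```text
{'clock': np.float64(44.625), 'eef_pos': array([555.479, 122.92 , 148.337]), 'tcp_rot': array([-3.139e+00,  2.000e-03,  1.047e+00]), 'opening': np.float64(0.706)}
knob s6 [504.56702356  -8.99011688  97.        ]
knob s7 [505.63931858  -9.99593928  97.        ]
[[32, [-8.5, 1.2, -0.0], [0, 0, -9.77]], [32, [-8.6, -0.2, -0.0], [0, 0, -9.77]], [32, [-8.5, -1.7, -0.0], [0, 0, -9.77]], [32, [-8.0, -3.1, -0.0], [0, 0, -9.77]], [32, [-7.4, -4.4, -0.0], [0, 0, -9.77]], [32, [-6.5, -5.6, -0.0], [0, 0, -9.77]], [32, [-5.5, -6.7, -0.0], [0, 0, -9.77]], [32, [-4.3, -7.5, -0.0], [0, 0, -9.77]]]
[[32, [-2.9, -8.1, -0.0], [0, 0, -9.77]], [32, [-1.5, -8.5, -0.0], [0, 0, -9.77]], [32, [-0.1, -8.6, -0.0], [0, 0, -9.77]], [32, [1.4, -8.5, -0.0], [0, 0, -9.77]], [32, [2.8, -8.2, -0.0], [0, 0, -9.77]], [32, [4.2, -7.6, -0.0], [0, 0, -9.77]], [32, [5.4, -6.7, -0.0], [0, 0, -9.77]], [32, [6.5, -5.7, -0.0], [0, 0, -9.77]]]
```

View pics/s8.png

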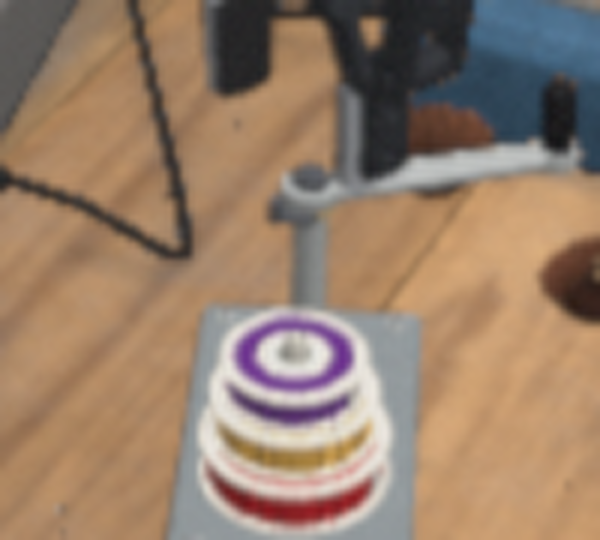

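All three spools are stacked level and the spindle tip shows in the purple bore (crop (295,350)). Next I'll move to the knob.

Call:
servo_tool(rows=[[32,[-8.5,1.2,0],[0,0,-9.77]],[32,[-8.6,-0.2,0],[0,0,-9.77]],[32,[-8.5,-1.7,0],[0,0,-9.77]],[32,[-8.0,-3.1,0],[0,0,-9.77]],[32,[-7.4,-4.4,0],[0,0,-9.77]],[32,[-6.5,-5.6,0],[0,0,-9.77]],[32,[-5.5,-6.7,0],[0,0,-9.77]],[32,[-4.3,-7.5,0],[0,0,-9.77]]])

```text
clock: 45.68
eef_pos: [530.9, 58.9, 148.5]
tcp_rot: [3.142, 0.0, 2.417]
contact_force: [-0.3, -0.9, -0.6]
opening: 0.374
```

Call:
servo_tool(rows=[[32,[-2.9,-8.1,0],[0,0,-9.77]],[32,[-1.5,-8.5,0],[0,0,-9.77]],[32,[-0.1,-8.6,0],[0,0,-9.77]],[32,[1.4,-8.5,0],[0,0,-9.77]],[32,[2.8,-8.2,0],[0,0,-9.77]],[32,[4.2,-7.6,0],[0,0,-9.77]],[32,[5.4,-6.7,0],[0,0,-9.77]],[32,[6.5,-5.7,0],[0,0,-9.77]]])

```text
clock: 46.68
eef_pos: [505.2, -5.1, 148.6]
tcp_rot: [-3.142, 0.0, -2.502]
contact_force: [0.4, 0.6, -0.6]
opening: 0.375
```

Run:
```python
from h import *
grab_frame("side");s=sense();print({k:np.round(s[k],3) for k in("clock","eef_pos","tcp_rot","opening","qpos")})
plan([507,-6.8,99],218,2,32)
```

```text
{'clock': np.float64(46.725), 'eef_pos': array([504.688,  -5.785, 148.494]), 'tcp_rot': array([-3.141e+00, -1.000e-03, -2.494e+00]), 'opening': np.float64(0.372), 'qpos': array([-1.400e-02,  2.700e-01,  1.964e+00, -1.000e-03,  9.080e-01,
       -2.232e+00])}
[[32, [-0.6, -1.1, 24.7], [0, 0, -0.45]], [32, [-0.6, -1.1, 24.7], [0, 0, -0.45]]]
```

Call:
servo_tool(rows=[[32,[-0.6,-1.1,25],[0,0,-0.5]],[32,[-0.6,-1.1,24.5],[0,0,-0.5]],[22,[0,0,0],[0,0,0]],[22,[0,0,0],[0,0,0]]], force=20)

```text
clock: 47.22
eef_pos: [507.9, -5.8, 99.7]
tcp_rot: [-3.141, 0.0, -2.492]
contact_force: [-0.3, 0.3, -0.2]
opening: 0.255
```

Call:
servo_tool(rows=[[22,[-1.4,16.2,0],[0,0,10]],[22,[-1.4,16.2,0],[0,0,10]],[22,[-1.4,16.2,0],[0,0,10]],[22,[-1.4,16.2,0],[0,0,10]],[22,[-1.4,16.2,0],[0,0,10]],[22,[-1.4,16.2,0],[0,0,10]],[22,[-1.4,16.2,0],[0,0,10]]])

```text
clock: 48.1
eef_pos: [503.5, 101.6, 100.3]
tcp_rot: [3.141, 0.001, 2.564]
contact_force: [1.5, -0.7, 0.0]
opening: 0.256
```

Run:
```python
from h import *
grab_frame("side");s=sense();print({k:np.round(s[k],3) for k in("clock","eef_pos","tcp_rot","opening","contact_force")})
d=s["eef_pos"][:2]-[580.3,51.7];print(np.degrees(np.arctan2(d[1],d[0]))-108.3,np.hypot(*d))
print([(round(b["conf"],2),toworld("side",b["centre"]).round()) for b in boxes_of("side","swing_knob")[:2]])
```

```text
{'clock': np.float64(48.15), 'eef_pos': array([504.994, 102.988, 100.592]), 'tcp_rot': array([3.139e+00, 2.000e-03, 2.555e+00]), 'opening': np.float64(0.257), 'contact_force': array([0.94 , 1.577, 1.025])}
37.44286876742605 91.1119079999262
[(0.7, array([537.,  83.,  81.]))]
```

Call:
servo_tool(rows=[[22,[-1.4,16.2,0],[0,0,10]],[22,[-1.4,16.2,0],[0,0,10]],[22,[-1.4,16.2,0],[0,0,10]],[22,[-0.2,5.7,0],[0,0,3.5]],[8,[0,0,0],[0,0,0]],[8,[0,0,0],[0,0,0]],[8,[0,0,0],[0,0,0]]])

```text
clock: 49.08
eef_pos: [544.3, 135.9, 99.9]
tcp_rot: [3.14, 0.0, 1.988]
contact_force: [0.0, 0.3, 5.7]
opening: 0.151
```

Run:
```python
from h import *
grab_frame("side");s=sense();print({k:np.round(s[k],3) for k in("clock","eef_pos","tcp_rot","opening","contact_force")})
d=s["eef_pos"][:2]-[580.3,51.7];print(np.degrees(np.arctan2(d[1],d[0]))-108.3,np.hypot(*d))
```

```text
{'clock': np.float64(49.125), 'eef_pos': array([544.314, 135.848,  99.805]), 'tcp_rot': array([3.14 , 0.   , 1.987]), 'opening': np.float64(0.148), 'contact_force': array([0.352, 0.161, 5.523])}
4.853753187562063 91.51990310408999
```

Call:
servo_tool(rows=[[8,[-0.1,3,0],[0,0,1.8]],[8,[0,2,0],[0,0,1.2]],[8,[0,1,0],[0,0,0.6]],[8,[0,0,0],[0,0,0]]])

```text
clock: 49.62
eef_pos: [549.9, 138.0, 99.8]
tcp_rot: [3.141, 0.0, 1.924]
contact_force: [0.5, -0.3, 6.8]
opening: 0.151
```

Call:
servo_tool(rows=[[8,[0,1,0],[0,0,0.6]],[8,[0,0,0],[0,0,0]]])

```text
clock: 49.88
eef_pos: [550.8, 138.4, 99.8]
tcp_rot: [3.141, 0.0, 1.914]
contact_force: [0.0, -0.5, 7.1]
opening: 0.151
```

Run:
```python
from h import *
grab_frame("side");s=sense();print({k:np.round(s[k],3) for k in("clock","eef_pos","tcp_rot","opening","contact_force")})
d=s["eef_pos"][:2]-[580.3,51.7];print(np.degrees(np.arctan2(d[1],d[0]))-108.3,np.hypot(*d))
```

```text
{'clock': np.float64(49.925), 'eef_pos': array([550.796, 138.387,  99.832]), 'tcp_rot': array([3.141, 0.   , 1.914]), 'opening': np.float64(0.15), 'contact_force': array([0.164, 0.573, 6.721])}
0.49609232487500776 91.5703760942756
```

Estimated 0.5° with no stop force yet. I'll nudge until the stop is felt.

Call:
servo_tool(rows=[[8,[0,1,0],[0,0,0.4]],[8,[0,0,0],[0,0,0]]])

```text
clock: 50.18
eef_pos: [551.7, 138.7, 99.8]
tcp_rot: [3.141, 0.0, 1.907]
contact_force: [0.4, 0.4, 7.2]
opening: 0.144
```

Call:
servo_tool(rows=[[8,[0,1,0],[0,0,0.4]],[8,[0,0,0],[0,0,0]]])

```text
clock: 50.42
eef_pos: [551.9, 138.7, 99.7]
tcp_rot: [-3.141, 0.0, 1.9]
contact_force: [-2.3, -0.7, 9.6]
opening: 0.148
```

The stop has been reached (motion halts, reaction along −x). Releasing and backing off.

Call:
servo_tool(rows=[[8,[0,0.5,0],[0,0,0]],[30,[0,0,0],[0,0,0]],[30,[0,0,0],[0,0,0]],[30,[0,0,-40],[0,0,0]],[30,[0,0,-60],[0,0,0]],[30,[-30,-40,-20],[0,0,0]],[30,[-30,-50,0],[0,0,0]],[30,[-20,-50,0],[0,0,0]]])

```text
clock: 51.42
eef_pos: [444.9, 17.3, 219.3]
tcp_rot: [3.141, 0.0, 1.9]
contact_force: [0.1, 0.5, 0.7]
opening: 0.352
```

Call:
servo_tool(rows=[[30,[-20,-40,0],[0,0,0]],[30,[0,0,0],[0,0,0]],[30,[0,0,0],[0,0,0]]])

```text
clock: 51.8
eef_pos: [415.2, -13.2, 219.4]
tcp_rot: [3.141, 0.0, 1.898]
contact_force: [-0.2, 0.0, -0.5]
opening: 0.35
```

Run:
```python
from h import *
f=grab_frame("side");t=grab_frame("top");s=sense();print({k:np.round(s[k],3) for k in("clock","eef_pos","tcp_rot","opening","contact_force")})
o=np.zeros((480,800,3),np.uint8)
o[:,:400]=cv2.resize(f[195:315,285:385],(400,480),interpolation=cv2.INTER_CUBIC)
o[:,400:]=cv2.resize(t[175:295,215:315],(400,480),interpolation=cv2.INTER_CUBIC)
cv2.imwrite("pics/end.png",o)
for n in("praline_a","paper_cup","praline_b","empty_reel"):
    print(n,[(round(b["conf"],2),toworld("side",b["centre"]).round().tolist()) for b in boxes_of("side",n)[:4]])
```

```text
{'clock': np.float64(51.9), 'eef_pos': array([415.53 , -12.824, 219.262]), 'tcp_rot': array([ 3.141, -0.   ,  1.9  ]), 'opening': np.float64(0.35), 'contact_force': array([-0.671, -1.038,  0.864])}
praline_a [(0.68, [549.0, 274.0, 13.0]), (0.54, [485.0, -40.0, 12.0])]
paper_cup [(0.58, [581.0, -94.0, 15.0])]
praline_b [(0.68, [549.0, 274.0, 13.0]), (0.54, [485.0, -40.0, 12.0])]
empty_reel [(0.69, [774.0, -249.0, 18.0]), (0.6, [430.0, 158.0, 21.0]), (0.3, [557.0, 106.0, 84.0])]
```

View pics/end.png

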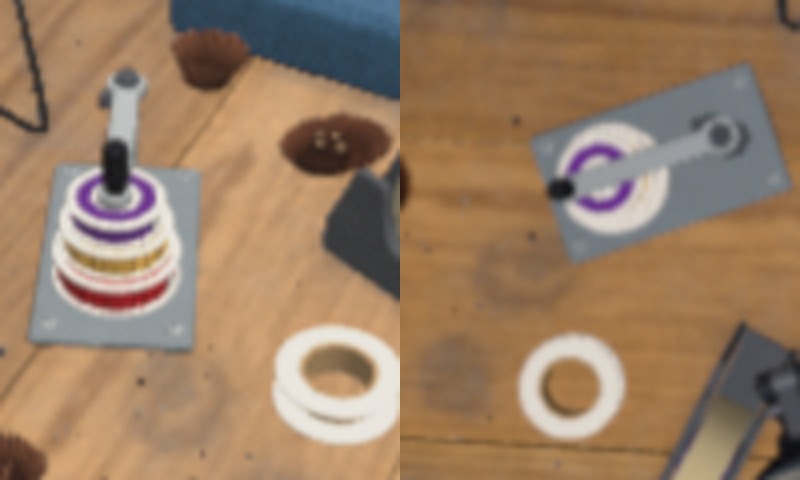

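The final view shows the stack level, the arm along the stand over the spindle (knob at (560,188), pivot at (721,135)), and the reel flat at (570,387). One numeric check of the arm angle, then I hand in.

Run:
```python
from h import *
g=lambda u,v:(215+(u-400+.5)/4-.5,175+(v+.5)/4-.5)
k=onplane("top",g(560,188),105);p=onplane("top",g(721,135),90);d=(k-p)[:2]
a=np.arctan2(d[1],d[0])-np.pi/2-0.3196;print("arm",a,np.hypot(*d),"reel",onplane("top",g(570,387),18))
if abs(a)<0.06: sign_off();print("signed off")
```

```text
arm -0.004529058175460343 93.23992615083733 reel [429.50343132 150.60280129  18.        ]
the job is handed in; nothing more can be done
signed off
```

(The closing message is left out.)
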